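# Pry the split retaining ring out of a roller bearing housing

### The arm

A 7-joint arm with a two-finger parallel gripper is mounted at the origin on a cart in front of the work surface, level with it; the furniture and walls round the work are solid. World frame = base frame: x ahead of the robot, y to its left, z up, the work surface at z = 0. Lengths are in m, angles in rad, forces in N, time in s.
With the tool pointing down it reaches from about 0.4 to 0.85 m from the base axis. Payload 10.4 kg.
Tool frame: the origin (TCP) lies on the centre line of the jaws, within the pads' length; the fingertips stand 8 mm ahead of it and the grasp point (between the pads) lies 11 mm behind it; z points along the fingers, y is the line along which they close (so a half turn about z gives the same grasp; the last joint's range is limited). The gripper opens to 85 mm and grips with 20 to 120 N. Pads are 22 mm wide; open, the fingers measure 114 mm over their backs; the gripper's body (76 mm by 85 mm) begins 54 mm behind the grasp point. The pads swing forward as they close: fully open they stand 13 mm farther back than shut.
Start: joints at [-1.227, 0.332, -0.065, 1.46, 0.022, 1.35, -0.088], TCP at [0.224, 0.583, 0.239] pointing down, gripper open.
Joint ranges: [-2.6, 2.6], [-0.5, 2.12], [-1.47, 1.34], [0.16, 2.42], [-1.27, 4.41], [0.06, 2.06], [-2.6, 2.6]. Speed limits (rad/s): [2.22, 2.22, 2.79, 2.79, 3.14, 3.14, 3.14].

### API

Orientations are given as a rotation vector (axis times angle).
In Python, from rig import env gives the robot as it stands.
- The arm moves only by the tool move_arm, never from a script. Its argument "series" is a list of rows, each a list of 6 numbers: the shift along the tool's x, y, z in mm, then the turn, a rotation vector about the tool's x, y, z in degrees. A call has exactly 8 rows; each row is the pose to reach, as a shift and turn from the pose commanded when the call began, along the tool's axes at that moment; what a row does not reach only later rows make up. A row lasts 1/12 s, in which the tool goes at most 41.7 mm and 7.16 degrees, less where a joint would pass 70% of its speed; a pose out of reach is approached as far as the arm can. A call with a gripper value outside its range is refused whole. "jaw" is the opening, from 0 (shut) to 1 (fully open), set as the call begins (left out, the last holds). The fingers move at their own pace and stop on an object; the grip force is fixed at half the most. Time passes only in rows, so rows that repeat a pose let the fingers close, or fill a call up. It gives the time, the measured TCP pose, the force, the opening and the grip force at its end, in the units of the state.
- env.observe(): the state, without advancing time (a new reading comes with each control period).
- env.get_image(name): name is "scene" or "side" or "wrist"; returns a dict with "frame" (480x640x3 uint8, red, green, blue), "range_z" (480x640 float32, m along the optical axis (not along the pixel's ray), 0 where there is no reading), "intrinsics" (3x3 intrinsics, pixels), "view" (4x4, takes a point from world to camera coordinates). Camera axes: x right, y down, z forward; pixel columns grow to the right and rows downward; lengths in m; the calibration is good to about 2 mm. A picture is of the moment at which its call begins.
- env.finish_job(): hands the job in; it is judged then, once.
The state is a dict: "clock": time; "joint_pos": joint angles; "qvel": joint speeds; "joint_torque": joint torques, N m; "tool_pos": TCP position; "tcp_rot": TCP orientation; "force": force on the tool from outside, world axes, zero at the start; "torque": the same for the moment, N m; "opening": finger opening in m; "gripper_force": force on a finger pad.
Only numpy, scipy, OpenCV 4.12 (cv2) and the standard library are available. Lean on these libraries where they do the work, as an engineer would, in place of code of your own. Each camera call takes 0.05 s, during which the arm holds its last target. There are 200 camera calls.

### The job

Use the pick to free the split retaining ring from the conveyor bearing housing: put its tip into the pocket under the end of the ring, lever that end up over the edge of the housing and let go, leaving the pick as a prop with its handle down on the bench. Then lift the ring out by hand and lay it flat in the metal tray, and afterwards take the pick again and lay it flat in the tray beside the ring, not on top of it. Do not put fingers on the ring while it still lies in its groove, and do not disturb the tape roll, the marker or the tape gun.

Things in the scene. Friction and masses are not known exactly. Their poses are not given: they have to be found in the camera images.
- housing: Round grey bearing housing, fixed, 160 mm across, on a 172 mm square foot. Origin on its axis at bench level, z up. Rim (radius 63 to 80 mm) top z = 65 mm; inside it a groove (radius 38 to 63) with floor z = 54 mm round a steel boss, top z = 60. In its frame, angles counter-clockwise from x, the rim is cut down to z = 54 mm from -150 to -100 degrees (the window).
- pocket (a point): Point in the housing at (0, -51, 32) mm of its frame, on the floor of the pocket under the ring's free end; axes as the housing's. From -130 to -70 degrees the groove floor is missing and the pocket is 22 mm deeper, still inside the rim. The pick enters in +x along y = -51, handle raised about 20 degrees, tip ending 10 to 15 mm beyond this point, under the wire.
- sill (a point): Outer edge of the window sill at (-62, -51, 54) mm of the housing's frame, the fulcrum; axes as the housing's. The sill is flat from here to its inner edge at x = -37. With the pick's shank over it and the tip under the ring, lowering the handle until its rear end is on the bench (about 26 degrees below level) lifts the ring end about 35 mm.
- ring: Loose rigid C ring of 9 mm round steel wire, centre line radius 54 mm, outer diameter 117, 0.1 kg. Origin on its axis, in its underside plane, z normal. In its frame the wire runs from -90 degrees (free end, over the pocket) counter-clockwise through 0 to 210. Starts in the groove, axes as the housing's, top 2 mm below the rim, held by its weight; propped, it leans on the far side.
- ring_end (a point): Centre of the wire at the ring's free end (the one over the pocket), 54 mm from the ring axis at -90 degrees, 4.5 mm above its underside plane.
- pick: Loose pick, 190 mm long, 0.2 kg, tip to +x, z up as it starts. Black handle 90 x 22 (y) x 20 mm (z), x = -45 to 45; then a steel shank 70 long, 10 wide, 8 high; then a flat tip 34 long, 14 wide, 5 thick, ending at x = 145. All are centred on a line 10 mm above the origin, which lies on the underside of the handle's middle. Its handle outweighs the ring when propped on the sill.
- pick_tip (a point): End of the pick's flat tip, on its centre line (145 mm ahead of and 10 mm above the pick's origin).
- tray: Open metal tray fixed to the bench, outside 250 (x) x 240 (y) x 20 mm high, walls and floor 4 mm thick. Origin at bench level in its middle. It and the pick stand on either side of the housing, left or right.
- tape_roll: Bystander: roll of packing tape lying flat, 103 mm across, 48 mm high. Origin in the middle of its underside.
- marker: Bystander: black marker pen lying down, 133 mm long, 15 mm thick. Origin in the middle of its underside.
- tape_gun: Bystander: red tape gun lying down, 284 x 119 x 68 mm. Origin in the middle of its underside.
Mind the look-alikes: they are no part of the job. What is meant by the ring is not orange, and is the larger of those in its own colour.

How it is judged:
On the way, in this order (a step that is already met when the one before it is completed fails the run):
1. the free end of the ring is lifted at least 20 mm out of its groove by the pick, no finger on the ring (z of ring_end in the frame of housing above 0.0785 m and contact force between pick and ring above 0.03 N and contact force between the fingers and ring below 0.05 N), for 0.2 s.
2. the pick is let go of and, handle down, props the ring end up alone, at least 20 mm out of its groove (all of step 1 and contact force between each of the arm, the fingers and pick below 0.02 N and height (world z) of pick below 0.045 m), for 0.3 s.
3. the ring lies flat in the tray, let go of, while the pick is not yet in the tray (height (world z) of ring_end below 0.0125 m and angle between the z axis of ring and the z axis of tray, either way round below 0.08 rad and contact force between ring and tray above 0.1 N and contact force between the fingers and ring below 0.05 N and contact force between pick and tray below 0.01 N), for 0.2 s.
At the end, for the whole second after the job is handed in: Ring and pick both lie flat (within 0.08 rad) on the floor of the tray, either side up, the ring end's wire centre less than 12.5 mm and the pick's tip centre less than 20 mm above the bench (the tray floor is at 4 mm), side by side, let go of and at rest (height (world z) of ring_end below 0.0125 m and angle between the z axis of ring and the z axis of tray, either way round below 0.08 rad and contact force between each of ring, pick and tray above 0.1 N and horizontal distance between ring and tray below 0.1 m and height (world z) of pick_tip below 0.02 m and angle between the x axis of pick and the z axis of tray, either way round above 1.49 rad and horizontal distance between pick and tray below 0.14 m and linear speed of each of ring, pick below 0.02 m/s); the robot touches nothing.
It fails at once if fingers press on the ring while its free end is still down in the groove (contact force between the fingers and ring above 0.5 N and horizontal distance between ring and housing below 0.02 m and z of ring_end in the frame of housing below 0.068 m).
It fails at once if the tape roll is moved more than 30 mm (distance of tape_roll from where it was at the start of the episode above 0.03 m).
It fails at once if the marker is moved more than 30 mm (distance of marker from where it was at the start of the episode above 0.03 m).
It fails at once if the tape gun is moved more than 30 mm (distance of tape_gun from where it was at the start of the episode above 0.03 m).
It also fails if it takes over 70 s, if anything falls off the work surface, if the arm or the gripper's body presses on something with over 40 N, if the wrist force passes 120 N, or if a joint passes its speed limit or range.

## Working session

There is one attempt and no reset: what is moved stays moved. The work goes in short steps, Python scripts to look and compute and a tool call to move; the robot and the scene stay as the last step left them, time stands still between calls to the robot, and variables do not carry over. Pictures are saved under pics/ and viewed, at most 13 in all, crops included, and the job is handed in when it is done.

Besides the shell and the picture viewer there is one more tool, called after ">>>" as name(argument=value, ...) on one line, values as JSON. move_arm: Moves the arm, as the interface text tells. Its arguments: {"type":"object","properties":{"series":{"type":"array"},"jaw":{"type":"number"}},"required":["series"]}

```bash
mkdir -p pics; ls
cat > h.py <<'E'
import numpy as np, cv2
from scipy.spatial.transform import Rotation as R
from rig import env
def grab(n):
    d=env.get_image(n); np.savez(f'pics/{n}.npz',**d); return d
def save(d,name,crop=None,s=1):
    f=d['frame'][:,:,::-1]
    if crop: x0,y0,x1,y1=crop; f=f[y0:y1,x0:x1]
    cv2.imwrite('pics/'+name,cv2.resize(f,None,fx=s,fy=s,interpolation=cv2.INTER_CUBIC))
def pts(d):
    z=d['range_z'];K=d['intrinsics'];v,u=np.mgrid[:480,:640]
    p=np.stack([(u-K[0,2])/K[0,0]*z,(v-K[1,2])/K[1,1]*z,z],-1)
    T=np.linalg.inv(d['view']); return p@T[:3,:3].T+T[:3,3]
E
python3 - <<'E'
from h import *
s=env.observe(); print(s)
for n in ('scene','side'):
    d=grab(n); save(d,n+'0.png'); print(n,np.linalg.inv(d['view']).round(3).tolist(),d['intrinsics'][0,0])
E
```

```text
pics
{'clock': 0.0, 'joint_pos': array([-1.22657056,  0.33289435, -0.06469425,  1.46093335,  0.02162523,
        1.3499286 , -0.08849278]), 'qvel': array([ 0.00042438,  0.00174008,  0.00159899, -0.00033093,  0.00096827,
        0.00156331,  0.00012076]), 'joint_torque': array([-2.95172595e-04, -6.25454450e+01,  4.88828856e-02, -3.91618967e+01,
        1.61162083e-02,  9.80790763e-03, -1.75216138e-05]), 'tool_pos': array([0.22404219, 0.5830673 , 0.2385057 ]), 'tcp_rot': array([-5.72908063e-01, -3.08873513e+00,  2.28862181e-03]), 'force': array([ 0.42372078,  0.26248077, -0.71485853]), 'torque': array([-0.01919149,  0.03013984,  0.01094171]), 'gripper_force': 0.0, 'opening': 0.08561432416933465}
scene [[0.607, -0.582, 0.541, -0.069], [-0.795, -0.452, 0.405, -0.474], [0.009, -0.676, -0.737, 0.903], [0.0, 0.0, 0.0, 1.0]] 502.36405638754076
side [[-0.944, -0.086, 0.319, 0.07], [-0.329, 0.323, -0.887, 1.304], [-0.026, -0.942, -0.333, 0.566], [0.0, 0.0, 0.0, 1.0]] 530.0807760768844
```

View pics/scene0.png

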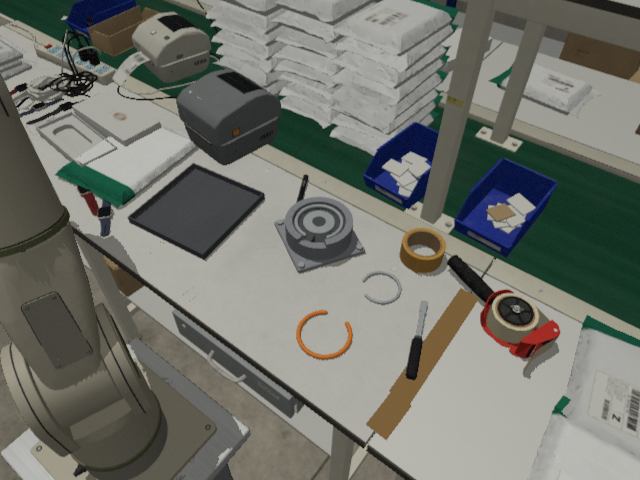

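View pics/side0.png

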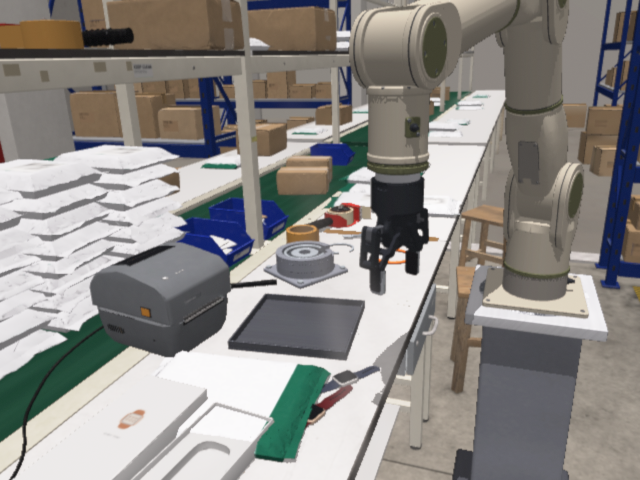

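Scene view: the tray is at (197,208) and the housing at (320,230). The marker (303,187) lies behind the housing, the tape roll is at (423,250) and the gun at (515,315). The pick has its handle at (414,357) and its tip at (424,303). There are three ring candidates: orange (324,335), a small loose grey one (382,287), and a grey one in the housing groove (320,225). The one in the groove fits, being grey and the larger of the greys. I'll confirm this with an enlarged crop.

Run:
```python
from h import *
d=dict(np.load('pics/scene.npz')); save(d,'crop1.png',(265,180,445,390),2.8)
P=pts(d)
def reg(n,m):
    q=P[m][:,:3]; r=cv2.minAreaRect((q[:,:2]*1000).astype(np.float32)); print(n,len(q),np.median(q,0).round(4),r)
v,u=np.mgrid[:480,:640]
box=lambda a,b,c,e:(u>=a)&(v>=b)&(u<c)&(v<e)
Z=P[...,2]
print('bench',np.median(Z[280:300,270:290]))
reg('pick',box(400,295,432,385)&(Z>0.005)&(Z<.05))
reg('handle',box(400,295,432,385)&(Z>0.016)&(Z<.05))
reg('rim',box(270,190,370,275)&(Z>0.062)&(Z<.068))
reg('foot',box(270,190,370,275)&(Z>0.004))
reg('tray',box(125,160,270,262)&(Z>0.013)&(Z<.03))
reg('tape',box(395,225,450,280)&(Z>0.04)&(Z<.06))
reg('marker',box(295,172,312,202)&(Z>0.006)&(Z<.03))
q=P[box(270,190,370,275)&(Z>0.062)&(Z<.068)]
A=np.c_[q[:,:2]*2,np.ones(len(q))]
```

```text
bench -5.507131856707925e-06
pick 694 [ 0.4656 -0.3198  0.0174] ((494.02935791015625, -296.4386291503906), (194.32020568847656, 56.1480712890625), 26.89790153503418)
handle 415 [ 0.4486 -0.3264  0.0191] ((486.040283203125, -312.5030517578125), (165.8047637939453, 21.298126220703125), 20.85004997253418)
rim 1120 [0.6054 0.0347 0.0644] ((604.4909057617188, 28.53985595703125), (155.8498992919922, 160.34278869628906), 25.382450103759766)
foot 4639 [0.5786 0.0106 0.0546] ((347.1960754394531, -187.92733764648438), (1005.8037109375, 242.33871459960938), 39.446632385253906)
tray 1982 [0.484  0.5032 0.0206] ((517.2451782226562, 414.309326171875), (329.63262939453125, 405.76739501953125), 7.195242881774902)
tape 637 [ 0.6964 -0.2036  0.0476] ((700.2476196289062, -201.11599731445312), (100.33985900878906, 100.903076171875), 80.96751403808594)
marker 134 [0.7096 0.1631 0.0136] ((709.3232421875, 164.30532836914062), (103.80036163330078, 14.007526397705078), 29.21285629272461)
```

View pics/crop1.png

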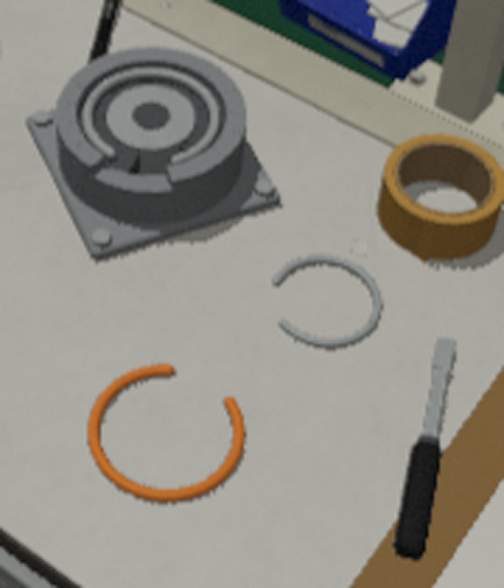

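The crop confirms it: a grey split ring sits in the housing groove (about (150,110) in the crop), with its gap at the cut-down window near (135,178), facing the robot. It is larger than the loose grey ring at (328,300). Next I'll fit the poses.

```bash
cat >> h.py <<'E'
def circ(q):
    A=np.c_[2*q[:,:2],np.ones(len(q))]; c=np.linalg.lstsq(A,(q[:,:2]**2).sum(1),rcond=None)[0]
    return c[:2],np.sqrt(c[2]+c[:2]@c[:2])
E
python3 - <<'E'
from h import *
for n in ('scene','side'):
    d=dict(np.load(f'pics/{n}.npz')); P=pts(d).reshape(-1,3); P=P[np.isfinite(P).all(1)]
    H=P[(abs(P[:,0]-.605)<.15)&(abs(P[:,1]-.03)<.15)]
    rim=H[(H[:,2]>.0625)&(H[:,2]<.0675)]
    c=np.array([.605,.03])
    for _ in range(4):
        a=np.arctan2(*(rim[:,:2]-c).T[::-1]); r=np.hypot(*(rim[:,:2]-c).T)
        b=np.floor(a/np.radians(6)); o=[];
        for k in np.unique(b):
            m=(b==k)&(r>.058)
            if m.sum()>5: o.append(rim[m][np.argmax(r[m])])
        c,R0=circ(np.array(o))
    print(n,'axis',c.round(4),R0.round(4), 'rimz',np.median(rim[:,2]))
    q=H[(abs(H[:,2]-.054)<.004)]; r=np.hypot(*(q[:,:2]-c).T); q=q[(r>.066)&(r<.077)]
    a=np.degrees(np.arctan2(*(q[:,:2]-c).T[::-1])); print('window ang hist',np.histogram(a,36,(-180,180))[0].tolist())
    rr=np.hypot(*(rim[:,:2]-c).T);m=(rr>.065)&(rr<.078); print('rim hist',np.histogram(np.degrees(np.arctan2(*(rim[m,:2]-c).T[::-1])),72,(-180,180))[0].tolist())
    f=H[(H[:,2]>.005)&(H[:,2]<.025)]; f=f[np.hypot(*(f[:,:2]-c).T)<.125]
    zz=np.median(f[:,2]); f=f[abs(f[:,2]-zz)<.003]; print('foot',zz,cv2.minAreaRect((f[:,:2]*1000).astype(np.float32)))
    T=P[(P[:,2]>.016)&(P[:,2]<.024)&(P[:,0]>.3)&(P[:,0]<.75)&(P[:,1]>.15)&(P[:,1]<.6)]
    print('tray',len(T),cv2.minAreaRect((T[:,:2]*1000).astype(np.float32)))
    T=T[abs(T[:,2]-.02)<.0025];  h=cv2.convexHull((T[:,:2]*1000).astype(np.float32))[:,0]; print(cv2.approxPolyDP(h,15,True)[:,0].tolist())
    Q=P[(abs(P[:,0]-.47)<.13)&(abs(P[:,1]+.31)<.1)&(P[:,2]>.006)&(P[:,2]<.05)]
    if len(Q)>50:
        hd=Q[(Q[:,2]>.016)]; m=hd[:,:2].mean(0)
        Q=Q[(Q[:,2]<.03)]
        hd=Q[Q[:,2]>.018]
        print('handle',len(hd),cv2.minAreaRect((hd[:,:2]*1000).astype(np.float32)))
        # shank: points along
        ax=np.array([np.cos(.364),np.sin(.364)])
        s=(Q[:,:2]-[.4486,-.3264])@ax; t=(Q[:,:2]-[.4486,-.3264])@[-ax[1],ax[0]]
        for lo in np.arange(-.08,.18,.01):
            k=(s>lo)&(s<=lo+.01)&(abs(t)<.03)
            if k.sum()>3: print('%.3f n%d t %.4f..%.4f z %.4f'%(lo,k.sum(),t[k].min(),t[k].max(),np.percentile(Q[k,2],90)))
E
```

```text
scene axis [0.5997 0.0261] 0.0803 rimz 0.06456350930053445
window ang hist [17, 18, 20, 19, 22, 1, 0, 0, 0, 0, 0, 0, 0, 0, 0, 0, 0, 0, 0, 1, 0, 0, 0, 0, 1, 1, 0, 0, 0, 0, 0, 0, 0, 0, 0, 7]
rim hist [4, 0, 0, 0, 0, 0, 0, 0, 0, 3, 12, 7, 13, 11, 9, 13, 7, 11, 10, 8, 7, 12, 9, 9, 10, 7, 11, 7, 11, 8, 9, 9, 8, 8, 9, 10, 9, 10, 6, 6, 8, 10, 8, 8, 7, 10, 10, 7, 4, 12, 7, 10, 7, 8, 7, 6, 8, 10, 9, 10, 9, 9, 7, 9, 10, 9, 9, 11, 12, 11, 11, 9]
foot 0.012210215085299514 ((597.7640380859375, 23.98565673828125), (170.8011474609375, 171.35145568847656), 59.860530853271484)
tray 1373 ((549.2647705078125, 377.73504638671875), (444.3882751464844, 397.8143615722656), 88.76698303222656)
[[740.4320068359375, 174.92105102539062], [746.9453735351562, 372.63128662109375], [664.8008422851562, 577.957763671875], [373.8640441894531, 597.866943359375], [351.4122009277344, 428.8736877441406], [379.0013427734375, 196.68826293945312], [686.7315063476562, 152.53067016601562]]
handle 311 ((451.910400390625, -325.2322692871094), (92.9643783569336, 19.621862411499023), 20.942821502685547)
-0.050 n32 t -0.0096..0.008
[... 1225 characters left out ...]
85938), 17.51152992248535)
tray 1152 ((550.0994262695312, 397.3138427734375), (403.388671875, 397.9893798828125), 89.86287689208984)
[[749.0948486328125, 540.1715698242188], [666.6675415039062, 585.4016723632812], [375.8320007324219, 599.4154663085938], [352.0220031738281, 436.2887878417969], [378.2227478027344, 202.92601013183594], [622.806884765625, 227.90281677246094]]
handle 0 ((0.0, 0.0), (0.0, 0.0), 0.0)
0.090 n9 t -0.0073..0.0109 z 0.0133
0.100 n9 t -0.0020..0.0127 z 0.0155
0.110 n8 t -0.0053..0.0135 z 0.0130
0.120 n9 t 0.0003..0.0115 z 0.0132
0.130 n9 t -0.0065..0.0201 z 0.0123
0.140 n5 t -0.0021..0.0172 z 0.0126<stdin>:25: RuntimeWarning: Mean of empty slice.
  ret = um.true_divide(
```

```bash
cat >> h.py <<'E'
def go(pos,rot,frm=None):
    """print shift mm / turn deg in tool axes from the present pose to a world pose"""
    if frm is None: s=env.observe(); p,Q=np.array(s['tool_pos']),R.from_rotvec(s['tcp_rot'])
    else: p,Q=frm
    rot=rot if not isinstance(rot,np.ndarray) else R.from_matrix(rot)
    print('mm',(Q.inv().apply(np.array(pos)-p)*1000).round(1).tolist(),'deg',np.degrees((Q.inv()*rot).as_rotvec()).round(1).tolist())
    return np.array(pos),rot
def tool(yaw,pitch=0,roll=0):
    """tool whose fingers hold a body with yaw/pitch(+ = tip down)/roll in deg; tool x = -body x, y = body y"""
    return R.from_euler('ZYX',[yaw,pitch,roll],degrees=True)*R.from_matrix(np.diag([-1,1,-1.]))
HC=np.array([.5988,.0268]); HY=-30.3
def h2w(x,y,z): return np.r_[HC+1e-3*(R.from_euler('z',HY,degrees=True).apply([x,y,0])[:2]),z*1e-3]
E
python3 - <<'E'
from h import *
for n in ('scene','side'):
    d=dict(np.load(f'pics/{n}.npz')); K=d['intrinsics'];T=np.linalg.inv(d['view'])
    px={'scene':[(131,212),(196,166),(265,199),(206,255)],'side':[(233,345),(265,296),(365,300),(350,353)]}[n]
    L=[]
    for u,v in px:
        r=T[:3,:3]@[(u-K[0,2])/K[0,0],(v-K[1,2])/K[1,1],1]; L.append((T[:3,3]+r*(.02-T[2,3])/r[2])[:2])
    L=np.array(L); print(n,L.round(3).tolist(),L.mean(0),[np.linalg.norm(L[i]-L[(i+1)%4]).round(3) for i in range(4)],[np.degrees(np.arctan2(*(L[(i+1)%4]-L[i])[::-1])).round(1) for i in range(4)])
a=go([.45,.1,.26],tool(20.9))
a=go([.452,-.325,.12],tool(20.9),a)
a=go([.452,-.325,.011],tool(20.9),a)
E
```

```text
scene [[0.37, 0.441], [0.596, 0.446], [0.612, 0.208], [0.385, 0.189]] [0.49058993 0.32122686] [np.float64(0.226), np.float64(0.239), np.float64(0.228), np.float64(0.252)] [np.float64(1.3), np.float64(-86.1), np.float64(-175.3), np.float64(93.4)]
side [[0.578, 0.477], [0.618, 0.244], [0.377, 0.198], [0.341, 0.438]] [0.47857701 0.33899319] [np.float64(0.236), np.float64(0.245), np.float64(0.242), np.float64(0.24)] [np.float64(-80.3), np.float64(-169.2), np.float64(98.5), np.float64(9.3)]
mm [-384.2, -370.0, -20.9] deg [-0.1, -0.0, -41.9]
mm [149.7, -397.8, 140.0] deg [0.0, 0.0, 0.0]
mm [0.0, 0.0, 109.0] deg [0.0, 0.0, 0.0]
```

>>> move_arm(series=[[-192,-185,-10,0,0,0],[-192,-185,-10,0,0,0],[-192,-185,-10,0,0,0],[-192,-185,-10,0,0,0],[-192,-185,-10,0,0,0],[-192,-185,-10,0,0,0],[-192,-185,-10,0,0,0],[-192,-185,-10,0,0,0]], jaw=0.6)

```text
clock: 0.77
tool_pos: [0.3396, 0.3376, 0.2496]
tcp_rot: [0.583, 3.086, -0.0]
force: [0.9, 0.2, 0.2]
opening: 0.0514
gripper_force: 0.0
```

>>> move_arm(series=[[-192,-185,-10,0,0,0],[-192,-185,-10,0,0,0],[-192,-185,-10,0,0,0],[-192,-185,-10,0,0,0],[-192,-185,-10,0,0,0],[-192,-185,-10,0,0,0],[-192,-185,-10,0,0,0],[-192,-185,-10,0,0,0]])

```text
clock: 1.43
tool_pos: [0.4513, 0.0964, 0.2595]
tcp_rot: [0.582, 3.086, -0.001]
force: [0.1, -0.1, 0.1]
opening: 0.0511
gripper_force: 0.0
```

>>> move_arm(series=[[-77,-198,70,0,0,0],[-77,-198,70,0,0,0],[-77,-198,70,0,0,0],[-77,-198,70,0,0,0],[-77,-198,70,0,0,0],[-77,-198,70,0,0,0],[-77,-198,70,0,0,0],[-77,-198,70,0,0,0]])

```text
clock: 2.1
tool_pos: [0.4507, -0.1116, 0.1889]
tcp_rot: [-0.574, -3.088, 0.0]
force: [0.1, 0.4, 0.9]
opening: 0.0513
gripper_force: 0.0
```

>>> move_arm(series=[[-77,-198,70,0,0,-42],[-77,-198,70,0,0,-42],[-77,-198,70,0,0,-42],[-77,-198,70,0,0,-42],[-77,-198,70,0,0,-42],[-77,-198,70,0,0,-42],[-77,-198,70,0,0,-42],[-77,-198,70,0,0,-42]])

```text
clock: 2.77
tool_pos: [0.4521, -0.3222, 0.1183]
tcp_rot: [0.55, -3.09, -0.001]
force: [-0.2, 0.2, -0.3]
opening: 0.0516
gripper_force: 0.0
```

Run:
```python
from h import *
s=env.observe();print(s['clock'],s['tool_pos'],s['joint_pos'].round(2),s['opening'])
d=grab('wrist');save(d,'w1.png')
P=pts(d).reshape(-1,3);Q=P[(P[:,2]>.016)&(P[:,2]<.026)&(abs(P[:,0]-.452)<.08)&(abs(P[:,1]+.325)<.08)]
print(len(Q),np.median(Q[:,2]) if len(Q) else 0,cv2.minAreaRect((Q[:,:2]*1000).astype(np.float32)) if len(Q) else 0)
go([.452,-.325,.011],tool(20.9))
```

```text
2.7667 [ 0.45205909 -0.32216569  0.11827225] [ 0.1   0.3   0.51  1.81 -0.16  1.07  2.59] 0.05161155663456949
4468 0.01850621759841753 ((452.4444885253906, -325.1068115234375), (94.22124481201172, 19.922876358032227), 21.102293014526367)
mm [-0.5, -2.1, 107.3] deg [0.1, -0.1, -0.7]
```

View pics/w1.png

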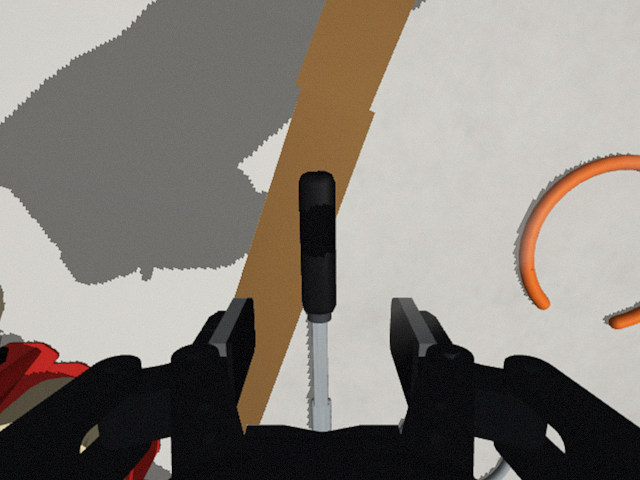

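The wrist view shows the black handle at (317,245) with the tip pointing down the image, centred between the open jaws. It measures z≈0.0185 and yaw 21°, in line with the scene view. I'll descend and grip.

>>> move_arm(series=[[-0.5,-2,40,0,0,0],[-0.5,-2,70,0,0,0],[-0.5,-2,90,0,0,0],[-0.5,-2,100,0,0,0],[-0.5,-2,107,0,0,0],[-0.5,-2,107,0,0,0],[-0.5,-2,107,0,0,0],[-0.5,-2,107,0,0,0]])

```text
clock: 3.48
tool_pos: [0.4538, -0.3236, 0.0143]
tcp_rot: [-0.543, 3.094, -0.002]
force: [0.4, 0.4, 1.7]
opening: 0.0513
gripper_force: 0.0
```

>>> move_arm(series=[[0,0,0,0,0,0],[0,0,0,0,0,0],[0,0,0,0,0,0],[0,0,0,0,0,0],[0,0,0,0,0,0],[0,0,0,0,0,0],[0,0,0,0,0,0],[0,0,0,0,0,0]], jaw=0)

```text
clock: 4.15
tool_pos: [0.4533, -0.3238, 0.0139]
tcp_rot: [-0.542, 3.094, -0.001]
force: [-1.6, 0.7, 7.0]
opening: 0.0205
gripper_force: 59.9
```

>>> move_arm(series=[[0,0,-30,0,0,0],[0,0,-70,0,0,0],[0,0,-110,0,0,0],[0,0,-140,0,0,0],[0,0,-150,0,0,0],[0,0,-150,0,0,0],[0,0,-150,0,0,0],[0,0,-150,0,0,0]])

```text
clock: 4.82
tool_pos: [0.4518, -0.3228, 0.1607]
tcp_rot: [0.542, -3.091, -0.004]
force: [0.2, 0.2, -3.6]
opening: 0.0201
gripper_force: 59.5
```

Run:
```python
from h import *
s=env.observe();print(s['clock'],s['tool_pos'],s['joint_pos'].round(2),s['opening'],s['gripper_force'])
# where pick sits relative to tool: wrist depth
d=grab('wrist');P=pts(d); Q=R.from_rotvec(s['tcp_rot']); L=Q.inv().apply(P.reshape(-1,3)-s['tool_pos']).reshape(P.shape)
m=(d['range_z'].reshape(480,640)>0)&(abs(L[...,1])<.02)&(abs(L[...,2])<.03)
for lo in np.arange(-.16,.08,.015):
    k=m&(L[...,0]>lo)&(L[...,0]<=lo+.015)
    if k.sum()>5: print(lo.round(3),k.sum(),np.percentile(L[k],[5,95],axis=0)[:,1:].round(4).tolist(), np.median(L[k][:,2]).round(4))
k=m; print('x range',L[k][:,0].min(),L[k][:,0].max())
# target: 60 mm short of final insertion
```

```text
4.8167 [ 0.4518178  -0.32281313  0.1606909 ] [ 0.23  0.24  0.36  1.76 -0.09  1.16  2.53] 0.020119458878693198 59.53281283378601
-0.055 117 [[-0.007, -0.0031], [0.007, 0.0027]] -0.0018
-0.04 1612 [[-0.0096, -0.0056], [0.0092, -0.001]] -0.0043
-0.025 2050 [[-0.0099, -0.0058], [0.0093, -0.0009]] -0.0045
-0.01 3219 [[-0.0114, -0.0287], [0.0104, -0.0025]] -0.0051
0.005 5177 [[-0.0163, -0.0284], [0.016, -0.0003]] -0.0055
0.02 2665 [[-0.0102, -0.0059], [0.009, -0.0008]] -0.0046
0.035 2817 [[-0.0099, -0.0057], [0.0086, 0.0022]] -0.0039
x range -0.04562842905363832 0.049076286202136825
```

```bash
cat >> h.py <<'E'
TIP=np.array([-.1435,0,.0042])
def tcp_for_tip(x,y,z,pitch):
    r=tool(HY,pitch); return h2w(x,y,z)-r.apply(TIP),r
E
python3 - <<'E'
from h import *
p,r=tcp_for_tip(-58,-50,68,20); print(p)
a=go(p+[0,0,.06],tool(HY,0)); a=go(p+[0,0,.06],r,a); a=go(p,r,a)
E
```

```text
[0.40831159 0.08020156 0.1210266 ]
mm [-96.2, 393.8, -19.6] deg [0.1, -0.3, 50.2]
mm [0.0, 0.0, 0.0] deg [0.0, 20.0, 0.0]
mm [-20.5, 0.0, 56.4] deg [0.0, 0.0, 0.0]
```

>>> move_arm(series=[[-48,197,-10,0,0,0],[-48,197,-10,0,0,0],[-48,197,-10,0,0,0],[-48,197,-10,0,0,0],[-48,197,-10,0,0,0],[-48,197,-10,0,0,0],[-48,197,-10,0,0,0],[-48,197,-10,0,0,0]])

```text
clock: 5.53
tool_pos: [0.4304, -0.1222, 0.1719]
tcp_rot: [0.542, -3.092, -0.001]
force: [-0.8, -0.6, -1.5]
opening: 0.0205
gripper_force: 59.8
```

>>> move_arm(series=[[-48,197,-10,0,0,50],[-48,197,-10,0,0,50],[-48,197,-10,0,0,50],[-48,197,-10,0,0,50],[-48,197,-10,0,0,50],[-48,197,-10,0,0,50],[-48,197,-10,0,0,50],[-48,197,-10,0,0,50]])

```text
clock: 6.2
tool_pos: [0.4091, 0.0802, 0.1823]
tcp_rot: [-0.823, -3.029, 0.001]
force: [0.0, -0.5, -1.9]
opening: 0.0206
gripper_force: 59.9
```

>>> move_arm(series=[[0,0,0,0,7,0],[0,0,0,0,14,0],[0,0,0,0,20,0],[0,0,0,0,20,0],[0,0,0,0,20,0],[0,0,0,0,20,0],[0,0,0,0,20,0],[0,0,0,0,20,0]])

```text
clock: 6.87
tool_pos: [0.4088, 0.08, 0.1834]
tcp_rot: [-0.727, -2.707, -0.128]
force: [-0.4, -0.7, -1.6]
opening: 0.0206
gripper_force: 59.9
```

```bash
cat > pk.py <<'E'
from h import *
s=env.observe();print(s['clock'],s['tool_pos'].round(4),s['joint_pos'].round(2),s['opening'].round(4),s['force'].round(1))
E
python3 - <<'E'
from pk import *
d=grab('scene');save(d,'s2.png',(230,130,430,280),4)
p,r=tcp_for_tip(-58,-50,68,20); a=go(p,r)
# measured pick tip from depth: points near predicted tip
Q=R.from_rotvec(s['tcp_rot']);t=s['tool_pos']+Q.apply(TIP);print('pred tip',t)
P=pts(d).reshape(-1,3); L=Q.inv().apply(P-s['tool_pos'])
k=(L[:,0]<-.06)&(L[:,0]>-.16)&(abs(L[:,1])<.02)&(abs(L[:,2])<.02); L=L[k]
for lo in np.arange(-.16,-.05,.01):
    q=L[(L[:,0]>lo)&(L[:,0]<=lo+.01)]
    if len(q)>3: print(lo.round(3),len(q),np.percentile(q,[5,50,95],axis=0)[:,1:].round(4).tolist())
print(L[:,0].min())
E
```

```text
Traceback (most recent call last):
  File "pk.py", line 2, in <module>
    s=env.observe();print(s['clock'],s['tool_pos'].round(4),s['joint_pos'].round(2),s['opening'].round(4),s['force'].round(1))
                                                                                    ^^^^^^^^^^^^^^^^^^
AttributeError: 'float' object has no attribute 'round'
```

```bash
sed -i "s/s\['opening'\].round(4)/s['opening']/" pk.py
python3 - <<'E'
from pk import *
d=grab('scene');save(d,'s2.png',(230,130,430,280),4)
p,r=tcp_for_tip(-58,-50,68,20); a=go(p,r)
Q=R.from_rotvec(s['tcp_rot']);t=s['tool_pos']+Q.apply(TIP);print('pred tip',t)
P=pts(d).reshape(-1,3); L=Q.inv().apply(P-s['tool_pos'])
k=(L[:,0]<-.06)&(L[:,0]>-.16)&(abs(L[:,1])<.02)&(abs(L[:,2])<.02); L=L[k]
for lo in np.arange(-.16,-.05,.01):
    q=L[(L[:,0]>lo)&(L[:,0]<=lo+.01)]
    if len(q)>3: print(lo.round(3),len(q),np.percentile(q,[5,50,95],axis=0)[:,1:].round(4).tolist())
print(L[:,0].min())
# close check of the housing pose, by residual: window edges near sill in this picture
H=P[(np.hypot(P[:,0]-HC[0],P[:,1]-HC[1])<.085)&(P[:,2]>.061)&(P[:,2]<.0675)]
E
```

```text
6.8667 [0.4088 0.08   0.1834] [-0.14  0.14  0.    1.86 -0.21  1.42  0.97] 0.020561463143255177 [-0.4 -0.7 -1.6]
mm [-20.8, -0.1, 58.8] deg [-0.1, 0.0, 0.2]
pred tip [0.52428421 0.0131721  0.13047985]
-0.14 24 [[-0.007, 0.0001], [-0.001, 0.0017], [0.0065, 0.0059]]
-0.13 24 [[-0.006, -0.0002], [-0.0027, 0.0016], [0.0063, 0.0065]]
-0.12 25 [[-0.0055, -0.0005], [-0.0027, 0.0016], [0.0071, 0.0058]]
-0.11 25 [[-0.005, -0.0011], [-0.0021, 0.0011], [0.0057, 0.0058]]
-0.1 28 [[-0.0055, -0.0021], [-0.003, 0.0006], [0.0053, 0.0065]]
-0.09 23 [[-0.0053, -0.0007], [-0.0018, 0.0006], [0.0054, 0.0048]]
-0.08 27 [[-0.0052, -0.0025], [-0.0025, 0.0008], [0.0052, 0.0054]]
-0.07 20 [[-0.006, -0.0014], [-0.0029, 0.0009], [0.0053, 0.0055]]
-0.14179212230262597
```

View pics/s2.png

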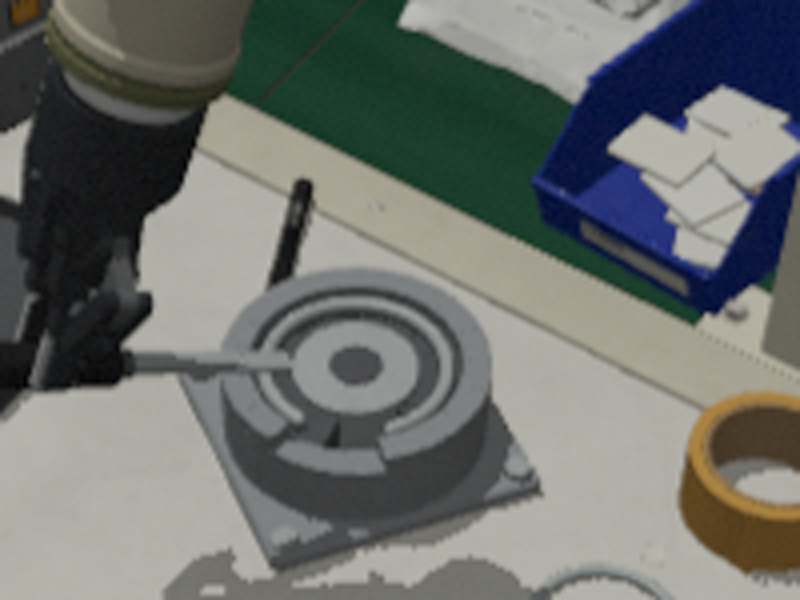

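The pick is held straight, with its tip over the housing at (290,360) in the crop. The window (285–385, 455) and the ring's free end at (390,430) are where I predicted. I'll lower to pre-entry, then insert along the shank.

>>> move_arm(series=[[-10,0,25,0,0,0],[-21,0,50,0,0,0],[-21,0,58,0,0,0],[-21,0,58,0,0,0],[-21,0,58,0,0,0],[-21,0,58,0,0,0],[-21,0,58,0,0,0],[-21,0,58,0,0,0]])

```text
clock: 7.58
tool_pos: [0.4096, 0.0798, 0.1223]
tcp_rot: [-0.728, -2.706, -0.129]
force: [-0.4, 0.3, -2.1]
opening: 0.0203
gripper_force: 59.8
```

Run:
```python
from pk import *
p,r=tcp_for_tip(-58,-50,68,20); a=go(p,r)
p,r=tcp_for_tip(12,-50,42.5,20); a=go(p,r)
```

```text
7.5833 [0.4096 0.0798 0.1223] [-0.13  0.21  0.    1.92 -0.22  1.3   1.  ] 0.0203010152773102 [-0.4  0.3 -2.1]
mm [0.8, -0.2, 1.6] deg [-0.0, 0.0, 0.2]
mm [-73.7, -0.5, 1.7] deg [-0.0, 0.0, 0.2]
```

>>> move_arm(series=[[-10,0,1,0,0,0],[-20,0,1,0,0,0],[-30,0,1,0,0,0],[-40,0,1,0,0,0],[-48,0,1,0,0,0],[-56,0,1,0,0,0],[-56,0,1,0,0,0],[-56,0,1,0,0,0]])

```text
clock: 8.25
tool_pos: [0.4543, 0.0533, 0.1008]
tcp_rot: [-0.728, -2.704, -0.128]
force: [-0.2, -0.2, -2.7]
opening: 0.0205
gripper_force: 59.9
```

Run:
```python
from pk import *
d=grab('scene');save(d,'s3.png',(250,160,380,280),5)
p,r=tcp_for_tip(12,-50,42.5,20); a=go(p,r)
```

```text
8.25 [0.4543 0.0533 0.1008] [-0.1   0.32  0.03  1.83 -0.21  1.29  1.06] 0.020540123290725697 [-0.2 -0.2 -2.7]
mm [-18.0, -0.1, -0.8] deg [-0.1, -0.1, 0.2]
```

View pics/s3.png

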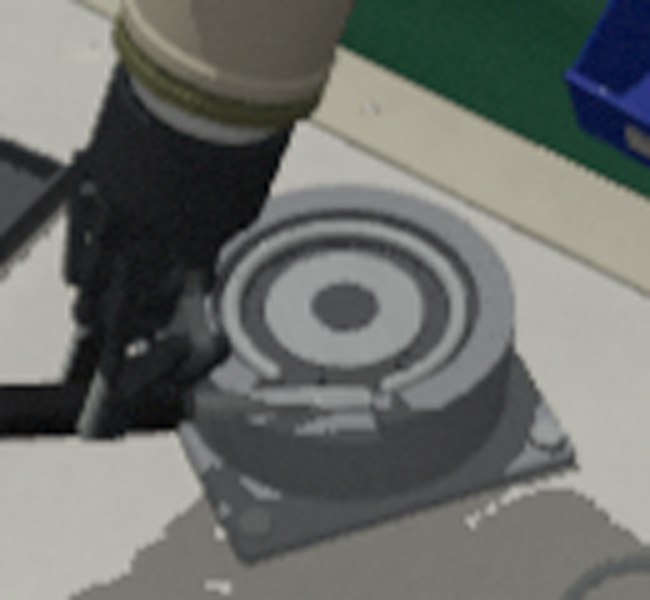

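The tip (372,397) has come through the window and sits just short of the ring's free end (388,388), slightly below it. I'll push the last 18 mm.

>>> move_arm(series=[[-6,0,0,0,0,0],[-11,0,0,0,0,0],[-15,0,-0.5,0,0,0],[-18,0,-0.5,0,0,0],[-19,0,-0.5,0,0,0],[-19,0,-0.5,0,0,0],[-19,0,-0.5,0,0,0],[-19,0,-0.5,0,0,0]])

```text
clock: 8.97
tool_pos: [0.4696, 0.0446, 0.0951]
tcp_rot: [-0.727, -2.704, -0.128]
force: [-0.2, 0.4, -2.1]
opening: 0.0205
gripper_force: 59.9
```

Run:
```python
from pk import *
p,r=tcp_for_tip(12,-50,42.5,20); go(p,r)
Q=R.from_rotvec(s['tcp_rot']);t=s['tool_pos']+Q.apply(TIP); print('tip in housing',R.from_euler('z',-HY,degrees=True).apply(t-np.r_[HC,0])*1e3)
a=None
# lever path: pitch -> tip; underside clears the sill by 0.5 mm
sl=75
for th,s_,c in ((10,75,.5),(0,76,.5),(-8,77,.5),(-16,78,.5),(-22,79,.5),(-25.5,79,.5),(-26.5,79,.5)):
    t=np.radians(th); e=np.array([-62,54]) if th<=0 else np.array([-37,54])
    d=np.array([np.cos(t),-np.sin(t)]); n=np.array([np.sin(t),np.cos(t)])
    L=s_ if th<=0 else s_-25*np.cos(t)
    tip=e+n*(4+c)+d*L; rear=tip-190*d-10*n
    print(th,'tip',tip.round(1),'rear bottom',rear.round(1))
    p,r=tcp_for_tip(tip[0],-50,tip[1],th); go(p,r)
```

```text
8.9667 [0.4696 0.0446 0.0951] [-0.09  0.36  0.04  1.79 -0.21  1.29  1.08] 0.020547412104401676 [-0.2  0.4 -2.1]
mm [1.0, -0.1, -0.1] deg [-0.1, -0.1, 0.2]
tip in housing [ 12.80995003 -49.41194696  41.92430875]
10 tip [13.4 49.7] rear bottom [-175.5   72.8]
mm [0.6, -0.1, 17.7] deg [-0.1, -10.1, 0.2]
0 tip [14.  58.5] rear bottom [-176.    48.5]
mm [-2.7, -0.1, 33.5] deg [-0.1, -20.1, 0.2]
-8 tip [13.6 69.2] rear bottom [-173.1   32.8]
mm [-6.3, -0.1, 42.1] deg [-0.0, -28.1, 0.2]
-16 tip [11.7 79.8] rear bottom [-168.1   17.8]
mm [-11.0, -0.1, 50.1] deg [-0.0, -36.1, 0.2]
-22 tip [ 9.6 87.8] rear bottom [-162.9    7.3]
mm [-15.4, -0.1, 55.3] deg [-0.0, -42.1, 0.2]
-25.5 tip [ 7.4 92.1] rear bottom [-159.8    1.2]
mm [-17.7, -0.1, 58.5] deg [-0.0, -45.6, 0.2]
-26.5 tip [ 6.7 93.3] rear bottom [-158.9   -0.5]
mm [-18.4, -0.1, 59.4] deg [-0.0, -46.6, 0.2]
```

>>> move_arm(series=[[0.5,0,9,0,-5,0],[0.5,0,17.5,0,-10,0],[-1,0,25.5,0,-15,0],[-2.7,0,33.5,0,-20,0],[-4.5,0,38,0,-24,0],[-6.3,0,42,0,-28,0],[-8.6,0,46,0,-32,0],[-11,0,50,0,-36,0]])

```text
clock: 9.63
tool_pos: [0.4637, 0.0483, 0.0446]
tcp_rot: [0.744, 2.77, -0.103]
force: [0.1, -0.9, -2.9]
opening: 0.0205
gripper_force: 59.8
```

Run:
```python
from pk import *
Q=R.from_rotvec(s['tcp_rot']);t=s['tool_pos']+Q.apply(TIP); print('tip in housing',R.from_euler('z',-HY,degrees=True).apply(t-np.r_[HC,0])*1e3)
for th,s_,c in ((-16,78,.5),(-22,80,.5),(-25.5,82,.5),(-26.5,82,.5),(-27,82,.5)):
    t=np.radians(th); e=np.array([-62,54])
    d=np.array([np.cos(t),-np.sin(t)]); n=np.array([np.sin(t),np.cos(t)])
    tip=e+n*(4+c)+d*s_; rear=tip-190*d-10*n
    print(th,'tip',tip.round(1),'rear bottom',rear.round(1))
    p,r=tcp_for_tip(tip[0],-50,tip[1],th); go(p,r)
d=grab('scene');save(d,'s4.png',(220,140,400,290),4)
```

```text
9.6333 [0.4637 0.0483 0.0446] [-0.36  0.08 -0.    2.25  0.36  0.66  0.42] 0.020472801558777436 [ 0.1 -0.9 -2.9]
tip in housing [ 11.49824756 -49.05291392  80.40653527]
-16 tip [11.7 79.8] rear bottom [-168.1   17.8]
mm [-0.1, -0.4, 0.3] deg [0.1, 0.1, 0.2]
-22 tip [10.5 88.1] rear bottom [-161.9    7.7]
mm [-1.5, -0.5, 7.0] deg [0.2, -5.9, 0.2]
-25.5 tip [10.1 93.4] rear bottom [-157.1    2.5]
mm [-3.5, -0.5, 10.6] deg [0.2, -9.4, 0.2]
-26.5 tip [ 9.4 94.6] rear bottom [-156.2    0.9]
mm [-3.5, -0.5, 11.7] deg [0.2, -10.4, 0.2]
-27 tip [ 9.  95.2] rear bottom [-1.557e+02  1.000e-01]
mm [-3.5, -0.5, 12.2] deg [0.2, -10.9, 0.2]
```

View pics/s4.png

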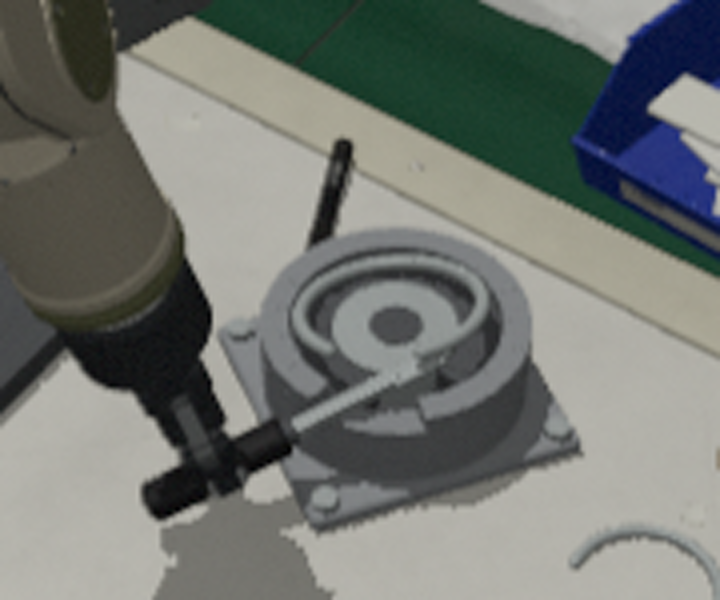

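The ring's free end (405,370 in the crop) has risen on the pick's tip. I'll finish lowering the handle to the bench.

>>> move_arm(series=[[-1,0,3.5,0,-3,0],[-1.5,0,7,0,-6,0],[-3.5,0,10.6,0,-9.4,0],[-3.5,0,11.7,0,-10.4,0],[-3.5,0,12.4,0,-10.9,0],[-3.5,0,12.4,0,-10.9,0],[-3.5,0,12.4,0,-10.9,0],[-3.5,0,12.4,0,-10.9,0]])

```text
clock: 10.35
tool_pos: [0.4693, 0.0445, 0.0335]
tcp_rot: [0.698, 2.594, -0.168]
force: [-5.8, 1.8, 4.0]
opening: 0.0206
gripper_force: 61.0
```

Run:
```python
from pk import *
Q=R.from_rotvec(s['tcp_rot']);t=s['tool_pos']+Q.apply(TIP); print('tip in housing',R.from_euler('z',-HY,degrees=True).apply(t-np.r_[HC,0])*1e3, s['force'],s['torque'])
rb=s['tool_pos']+Q.apply([.0465,0,.0142]);print('rear bottom',rb)
d=grab('scene');P=pts(d).reshape(-1,3);H=R.from_euler('z',-HY,degrees=True).apply(P-np.r_[HC,0])
k=(np.hypot(H[:,0],H[:,1])<.066)&(H[:,2]>.068)&(H[:,0]>.012);q=H[k];print(len(q),q[np.argsort(q[:,0])][::8].round(3).tolist())
```

```text
10.35 [0.4693 0.0445 0.0335] [-0.46  0.09 -0.01  2.35  0.77  0.58 -0.05] 0.02059078578993972 [-5.8  1.8  4. ]
tip in housing [  9.2702283  -49.62957299  94.40417708] [-5.81332893  1.78305714  3.99539364] [ 0.53063379  1.43683323 -0.13521085]
rear bottom [ 4.38869910e-01  6.20619721e-02 -7.94151211e-05]
114 [[0.012, -0.046, 0.103], [0.018, -0.045, 0.101], [0.022, -0.047, 0.098], [0.028, -0.039, 0.101], [0.031, -0.036, 0.101], [0.035, 0.034, 0.068], [0.037, -0.029, 0.098], [0.04, -0.028, 0.096], [0.042, -0.029, 0.097], [0.045, -0.024, 0.094], [0.046, -0.021, 0.094], [0.048, -0.002, 0.083], [0.048, 0.006, 0.082], [0.05, -0.017, 0.092], [0.054, -0.004, 0.086]]
```

>>> move_arm(series=[[0,0,0,0,0,0],[0,0,0,0,0,0],[0,0,0,0,0,0],[0,0,0,0,0,0],[0,0,0,0,0,0],[0,0,0,0,0,0],[0,0,0,0,0,0],[0,0,0,0,0,0]], jaw=0.5)

```text
clock: 11.07
tool_pos: [0.4696, 0.0444, 0.0333]
tcp_rot: [0.697, 2.592, -0.167]
force: [-0.4, -0.1, 0.2]
opening: 0.0427
gripper_force: 0.0
```

>>> move_arm(series=[[0,0,-20,0,0,0],[0,0,-50,0,0,0],[0,0,-80,0,0,0],[0,0,-110,0,0,0],[0,0,-120,0,0,0],[0,0,-120,0,0,0],[0,0,-120,0,0,0],[0,0,-120,0,0,0]])

```text
clock: 11.73
tool_pos: [0.4226, 0.0711, 0.1394]
tcp_rot: [0.698, 2.593, -0.169]
force: [-0.4, -0.2, 0.3]
opening: 0.0426
gripper_force: 0.0
```

Run:
```python
from pk import *
d=grab('scene');save(d,'s5.png',(220,140,400,290),4)
P=pts(d).reshape(-1,3);H=R.from_euler('z',-HY,degrees=True).apply(P-np.r_[HC,0])*1e3
r=np.hypot(H[:,0],H[:,1])
k=(r<66)&(H[:,2]>67)&(H[:,1]>-70);q=H[k]; q=q[np.argsort(np.arctan2(q[:,1],q[:,0]))]; print(len(q));print(q[::6].round(0).tolist())
# handle rear
k=(H[:,0]<-75)&(H[:,0]>-175)&(abs(H[:,1]+50)<25)&(H[:,2]>4)&(H[:,2]<90);q=H[k];print('pick',len(q));print(q[np.argsort(q[:,0])][::25].round(0).tolist())
```

```text
11.7333 [0.4226 0.0711 0.1394] [-0.51 -0.2  -0.09  2.33  0.54  0.87  0.13] 0.04260202198114977 [-0.4 -0.2  0.3]
353
[[-57.0, -1.0, 85.0], [-57.0, -7.0, 87.0], [-57.0, -13.0, 86.0], [-52.0, -18.0, 88.0], [-55.0, -21.0, 86.0], [-46.0, -22.0, 87.0], [-41.0, -47.0, 71.0], [-38.0, -52.0, 71.0], [-32.0, -48.0, 74.0], [-30.0, -48.0, 73.0], [-27.0, -47.0, 78.0], [-24.0, -46.0, 79.0], [-21.0, -46.0, 81.0], [-20.0, -48.0, 82.0], [-21.0, -52.0, 70.0], [-17.0, -46.0, 80.0], [-15.0, -49.0, 78.0], [-14.0, -52.0, 80.0], [-12.0, -53.0, 84.0], [-8.0, -42.0, 85.0], [-8.0, -48.0, 84.0], [-7.0, -51.0, 103.0], [-5.0, -47.0, 89.0], [-4.0, -50.0, 91.0], [-2.0, -53.0, 90.0], [-0.0, -54.0, 87.0], [1.0, -51.0, 97.0], [2.0, -47.0, 103.0], [4.0, -49.0, 94.0], [6.0, -51.0, 88.0], [7.0, -52.0, 92.0], [9.0, -48.0, 100.0], [12.0, -52.0, 100.0], [16.0, -49.0, 99.0], [19.0, -47.0, 99.0], [21.0, -43.0, 101.0], [26.0, -42.0, 98.0], [30.0, -39.0, 97.0], [35.0, -39.0, 98.0], [40.0, -35.0, 96.0], [43.0, -27.0, 94.0], [46.0, -22.0, 92.0], [52.0, -15.0, 90.0], [51.0, -5.0, 84.0], [54.0, 1.0, 84.0], [49.0, 7.0, 81.0], [46.0, 12.0, 77.0], [47.0, 19.0, 74.0], [43.0, 22.0, 73.0], [42.0, 25.0, 67.0], [51.0, 41.0, 67.0], [30.0, 40.0, 68.0], [-28.0, 45.0, 67.0], [-38.0, 39.0, 67.0], [-45.0, 33.0, 72.0], [-51.0, 30.0, 70.0], [-52.0, 21.0, 75.0], [-58.0, 12.0, 79.0], [-57.0, 8.0, 80.0]]
pick 478
[[-164.0, -48.0, 21.0], [-158.0, -45.0, 21.0], [-153.0, -54.0, 29.0], [-148.0, -58.0, 24.0], [-143.0, -62.0, 12.0], [-138.0, -58.0, 34.0], [-133.0, -63.0, 27.0], [-128.0, -63.0, 32.0], [-123.0, -62.0, 24.0], [-118.0, -56.0, 41.0], [-113.0, -61.0, 26.0], [-108.0, -49.0, 43.0], [-103.0, -63.0, 48.0], [-98.0, -49.0, 49.0], [-93.0, -55.0, 56.0], [-87.0, -53.0, 55.0], [-84.0, -53.0, 11.0], [-81.0, -53.0, 11.0], [-79.0, -39.0, 12.0], [-75.0, -63.0, 15.0]]
```

View pics/s5.png

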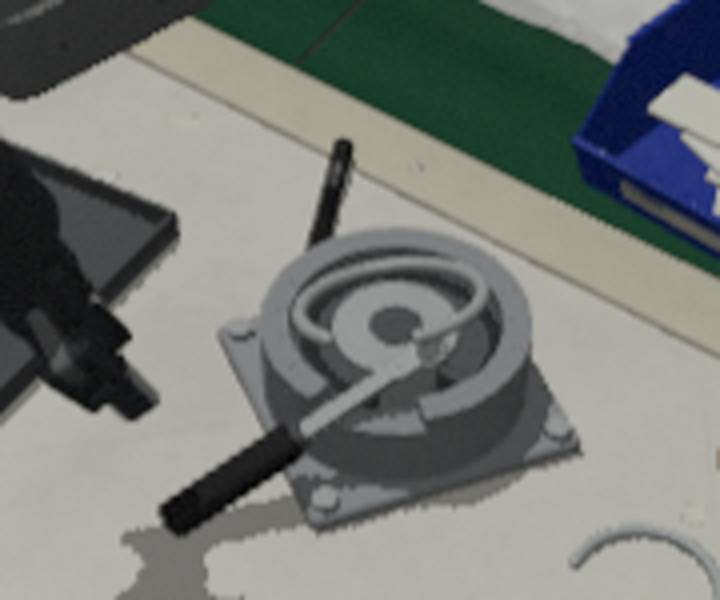

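The ring is propped on the tip at (425,345 in the crop) and the handle is down on the bench at (180,520), with the gripper clear. Now I'll fit the tilted ring and plan the ring grasp.

```bash
cat >> h.py <<'E'
from scipy.optimize import least_squares
def fitring(d):
    P=pts(d).reshape(-1,3);H=R.from_euler('z',-HY,degrees=True).apply(P-np.r_[HC,0])*1e3
    r=np.hypot(H[:,0],H[:,1]); k=(r<68)&(H[:,2]>69)&(H[:,2]<108)&~((H[:,0]<13)&(H[:,1]<-36)); q=H[k]
    def f(p):
        Q=R.from_rotvec([p[3],p[4],0]); l=Q.inv().apply(q-p[:3]); return np.hypot(np.hypot(l[:,0],l[:,1])-54,l[:,2]-4.5)-4.5
    o=least_squares(f,[0,0,65,-.33,0],loss='soft_l1',f_scale=1.); print('ring fit',o.x[:3].round(1),np.degrees(o.x[3:]).round(1),'n',len(q),'med',np.median(abs(f(o.x))).round(2)); return o.x
def ringgrasp(p,phi,depth=0,up=0):
    """TCP pose gripping the wire at ring angle phi (deg), wire centre `depth` mm ahead of the TCP"""
    W=R.from_euler('z',HY,degrees=True); Q=W*R.from_rotvec([p[3],p[4],0])
    a=np.radians(phi); c=np.r_[HC,0]+W.apply(p[:3])/1e3+Q.apply([54*np.cos(a),54*np.sin(a),4.5+depth+up])/1e3
    return c,Q*R.from_euler('z',phi+90,degrees=True)*R.from_matrix(np.diag([-1,1,-1.]))
E
python3 - <<'E'
from pk import *
d=dict(np.load('pics/scene.npz'));p=fitring(d)
c,r=ringgrasp(p,-58,0,0);print('tcp',c,r.as_rotvec())
c,r=ringgrasp(p,-58,0,70);a=go(c+[0,0,0],r)
E
```

```text
11.7833 [0.4224 0.0709 0.1392] [-0.51 -0.2  -0.09  2.33  0.54  0.87  0.13] 0.042647715092441495 [ 0.   0.2 -0.8]
ring fit [-1.4  0.5 74.6] [-20.8  -0.4] n 169 med 0.64
tcp [ 0.60169772 -0.02195991  0.09522442] [ 0.04338025 -2.92390896  0.46419842]
mm [-189.4, 34.5, 71.4] deg [12.5, 31.2, -35.8]
```

Run:
```python
from pk import *
p=fitring(dict(np.load('pics/scene.npz')))
c,r=ringgrasp(p,-58,0,75);print(c)
a=go([.45,.05,.24],R.from_rotvec(s['tcp_rot'])); a=go(c,r,a)
```

```text
11.7833 [0.4224 0.0709 0.1392] [-0.51 -0.2  -0.09  2.33  0.54  0.87  0.13] 0.042647715092441495 [ 0.   0.2 -0.8]
ring fit [-1.4  0.5 74.6] [-20.8  -0.4] n 169 med 0.64
[0.61467013 0.00127194 0.16534573]
mm [-76.1, -4.5, -74.5] deg [0.0, 0.0, 0.0]
mm [-115.4, 40.7, 141.7] deg [12.5, 31.2, -35.8]
```

>>> move_arm(series=[[-76,-4,-74,0,0,0],[-76,-4,-74,0,0,0],[-76,-4,-74,0,0,0],[-76,-4,-74,0,0,0],[-76,-4,-74,0,0,0],[-76,-4,-74,0,0,0],[-76,-4,-74,0,0,0],[-76,-4,-74,0,0,0]], jaw=0.4)

```text
clock: 12.45
tool_pos: [0.4499, 0.0508, 0.2392]
tcp_rot: [0.696, 2.594, -0.17]
force: [-0.5, 0.3, 0.6]
opening: 0.0343
gripper_force: 0.0
```

>>> move_arm(series=[[-16,6,20,1.7,4.4,-5.1],[-33,12,40,3.5,8.9,-10.2],[-50,18,60,5.3,13.3,-15.3],[-66,23,81,7.1,17.8,-20.5],[-82,29,101,8.9,22.3,-25.6],[-99,35,121,10.7,26.7,-30.7],[-115.4,40.7,141.7,12.5,31.2,-35.8],[-115.4,40.7,141.7,12.5,31.2,-35.8]])

```text
clock: 13.12
tool_pos: [0.6163, 0.0012, 0.1541]
tcp_rot: [0.055, -2.903, 0.471]
force: [-1.1, 0.3, -4.6]
opening: 0.0344
gripper_force: 0.0
```

Run:
```python
from pk import *
w=grab('wrist');save(w,'w2.png'); p=fitring(w); d=grab('scene'); p2=fitring(d)
for q in (p,p2): c,r=ringgrasp(q,-58,0,0);print(c);go(c,r)
```

```text
13.1167 [0.6163 0.0012 0.1541] [-0.37  0.54  0.2   1.41  0.18  1.45  1.39] 0.03436600623052849 [-1.1  0.3 -4.6]
ring fit [-2.3  0.  73. ] [-21.4  -0. ] n 4528 med 0.33
ring fit [-1.8  0.3 74.6] [-21.4  -0.2] n 169 med 0.69
[ 0.60087657 -0.02183627  0.09393965]
mm [1.1, -1.3, 73.1] deg [0.3, 0.4, 0.0]
[ 0.60142406 -0.02183311  0.09558565]
mm [0.8, -1.8, 71.5] deg [0.3, 0.2, 0.1]
```

View pics/w2.png

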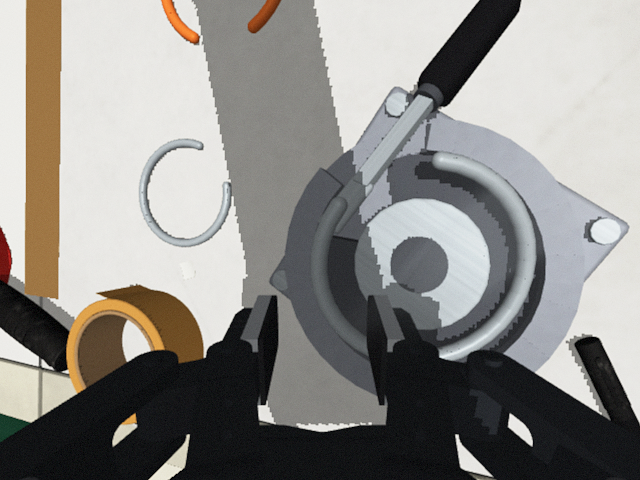

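The wrist view shows the ring's free end on the pick tip at (335,212). The jaws straddle the wire's line, and the wrist and scene fits agree within 2 mm. I'll go down and grip the raised wire.

>>> move_arm(series=[[1,-1.5,20,0,0,0],[1,-1.5,40,0,0,0],[1,-1.5,55,0,0,0],[1,-1.5,65,0,0,0],[1,-1.5,72,0,0,0],[1,-1.5,72,0,0,0],[1,-1.5,72,0,0,0],[1,-1.5,72,0,0,0]])

```text
clock: 13.88
tool_pos: [0.6028, -0.0207, 0.101]
tcp_rot: [0.045, -2.929, 0.462]
force: [0.0, 0.7, 0.0]
opening: 0.0339
gripper_force: 0.0
```

Run:
```python
from pk import *
d=grab('scene'); p2=fitring(d)
c,r=ringgrasp(p2,-58,0,0);print(c);go(c,r)
c,r=ringgrasp([-1.9,0.2,73.8,np.radians(-21.4),0],-58,0,0);print(c);go(c,r)
```

```text
13.8833 [ 0.6028 -0.0207  0.101 ] [-0.34  0.54  0.21  1.53  0.18  1.31  1.38] 0.03388841227399792 [0.  0.7 0. ]
ring fit [-3.   6.5 70. ] [-30.5  -0.3] n 201 med 4.37
[ 0.6054102  -0.01250889  0.09724809]
mm [-3.2, 8.8, 0.4] deg [8.3, 5.5, -0.0]
[ 0.60128377 -0.02190133  0.09469914]
mm [0.4, 0.9, 6.4] deg [0.4, 0.9, -0.0]
```

>>> move_arm(series=[[0,1,3,0,0,0],[0,1,6,0,0,0],[0,1,6,0,0,0],[0,1,6,0,0,0],[0,1,6,0,0,0],[0,1,6,0,0,0],[0,1,6,0,0,0],[0,1,6,0,0,0]])

```text
clock: 14.6
tool_pos: [0.6011, -0.0222, 0.0938]
tcp_rot: [0.045, -2.926, 0.463]
force: [0.1, -0.7, -0.1]
opening: 0.0342
gripper_force: 0.0
```

>>> move_arm(series=[[0,0,0,0,0,0],[0,0,0,0,0,0],[0,0,0,0,0,0],[0,0,0,0,0,0],[0,0,0,0,0,0],[0,0,0,0,0,0],[0,0,0,0,0,0],[0,0,0,0,0,0]], jaw=0)

```text
clock: 15.27
tool_pos: [0.6011, -0.0222, 0.0938]
tcp_rot: [0.045, -2.926, 0.463]
force: [0.4, -0.2, -0.6]
opening: 0.0071
gripper_force: 58.0
```

Run:
```python
from pk import *
go(s['tool_pos']+[0,0,.1],R.from_rotvec(s['tcp_rot']))
go(s['tool_pos']+[0,0,.0],tool(R.from_rotvec(s['tcp_rot']).as_euler('ZYX',degrees=True)[0]+180))
print(R.from_rotvec(s['tcp_rot']).as_matrix().round(2).tolist())
```

```text
15.2667 [ 0.6011 -0.0222  0.0938] [-0.34  0.55  0.21  1.54  0.18  1.29  1.38] 0.007089898799712155 [ 0.4 -0.2 -0.6]
mm [18.0, -30.3, -93.6] deg [0.0, 0.0, 0.0]
mm [0.0, 0.0, 0.0] deg [-17.9, -10.3, 1.6]
[[-0.98, -0.06, -0.17], [-0.0, 0.95, -0.31], [0.18, -0.3, -0.94]]
```

>>> move_arm(series=[[2,-3,-9,0,0,0],[5,-9,-28,0,0,0],[9,-15,-47,0,0,0],[13,-21,-66,0,0,0],[16,-27,-84,0,0,0],[18,-30,-94,0,0,0],[18,-30,-94,0,0,0],[18,-30,-94,0,0,0]])

```text
clock: 15.93
tool_pos: [0.6012, -0.0216, 0.194]
tcp_rot: [0.045, -2.927, 0.462]
force: [0.6, 1.0, -1.5]
opening: 0.0069
gripper_force: 58.0
```

Run:
```python
from pk import *
d=grab('scene');save(d,'s6.png')
# tray walls: fit from depth, scene
P=pts(d).reshape(-1,3);T=P[(abs(P[:,0]-.485)<.16)&(abs(P[:,1]-.33)<.16)&(abs(P[:,2]-.0195)<.0025)]
print(len(T))
def f(p):
    l=R.from_euler('z',-p[2]).apply(T-[p[0],p[1],0]); return np.maximum(abs(l[:,0])/1-.123,abs(l[:,1])-.118)
for x0 in ([.485,.33,.1],):
    o=least_squares(f,x0,loss='soft_l1',f_scale=.002);print(o.x[:2],np.degrees(o.x[2]),np.median(abs(f(o.x))))
go([.47,.33,.2],tool(6))
go([.46,.15,.2],tool(0))
```

```text
15.9333 [ 0.6012 -0.0216  0.194 ] [-0.35  0.46  0.22  1.45  0.19  1.47  1.42] 0.0069081574874819114 [ 0.6  1.  -1.5]
477
[0.48937432 0.32931165] 6.559717425464551 0.0012506042223076608
mm [129.1, 339.9, -92.5] deg [-17.4, -11.3, -4.2]
mm [139.3, 169.3, -35.2] deg [-17.9, -10.3, 1.8]
```

View pics/s6.png

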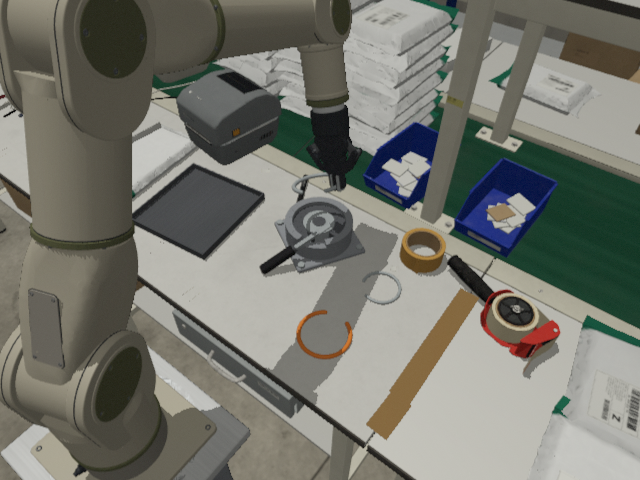

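The ring hangs in the jaws at (315,183). The pick is still propped with its handle at (280,260), and the tray is fitted at (0.489,0.329), yaw 6.6°. Carrying the ring there.

```bash
cat >> h.py <<'E'
TC=np.array([.4894,.3293]); TY=6.6
def t2w(x,y,z): return np.r_[TC+1e-3*R.from_euler('z',TY,degrees=True).apply([x,y,0])[:2],z*1e-3]
E
python3 - <<'E'
from pk import *
a=go(t2w(0,-2,130),tool(TY))
E
```

```text
15.9833 [ 0.6007 -0.0216  0.1931] [-0.35  0.46  0.22  1.45  0.19  1.47  1.42] 0.006842788979612484 [ 0.5 -0.9 -1.2]
mm [97.1, 357.5, -29.6] deg [-17.3, -11.4, -4.8]
```

>>> move_arm(series=[[6,22,-2,0,0,0],[16,58,-5,0,0,0],[26,95,-8,0,0,0],[36,132,-11,0,0,0],[45,165,-14,0,0,0],[48,178,-15,0,0,0],[48,178,-15,0,0,0],[48,178,-15,0,0,0]])

```text
clock: 16.65
tool_pos: [0.5457, 0.1522, 0.1615]
tcp_rot: [0.047, -2.924, 0.465]
force: [0.7, -0.3, -0.2]
opening: 0.007
gripper_force: 58.0
```

>>> move_arm(series=[[6,22,-2,-2,-1,0],[16,58,-5,-5,-3,-1],[26,95,-8,-9,-6,-2],[36,132,-11,-13,-8,-3],[45,165,-14,-16,-10,-4],[49,179,-15,-17.3,-11.4,-4.8],[49,179,-15,-17.3,-11.4,-4.8],[49,179,-15,-17.3,-11.4,-4.8]])

```text
clock: 17.32
tool_pos: [0.4909, 0.325, 0.1311]
tcp_rot: [-0.179, 3.135, -0.003]
force: [0.4, 0.0, -1.4]
opening: 0.0065
gripper_force: 58.0
```

Run:
```python
from pk import *
a=go(t2w(0,-2,13.5),tool(TY))
w=grab('wrist')
P=pts(w);L=R.from_rotvec(s['tcp_rot']).inv().apply(P.reshape(-1,3)-s['tool_pos'])*1e3
k=(abs(L[:,2])<20)&(np.hypot(L[:,0],L[:,1]-54)<65)&(np.hypot(L[:,0],L[:,1]-54)>42)&(L[:,1]>15);q=L[k];print(len(q))
def f(p):
    l=R.from_rotvec([p[3],p[4],0]).inv().apply(q-p[:3]); return np.hypot(np.hypot(l[:,0],l[:,1])-54,l[:,2])-4.5
o=least_squares(f,[0,54,0,0,0],loss='soft_l1',f_scale=1.);print('ring in tool',o.x[:3].round(1),np.degrees(o.x[3:]).round(1),np.median(abs(f(o.x))))
```

```text
17.3167 [0.4909 0.325  0.1311] [-0.66  0.33 -0.    1.69  0.    1.11  1.02] 0.006500384068259324 [ 0.4  0.  -1.4]
mm [1.2, 2.7, 117.6] deg [-0.1, 0.1, -0.1]
9477
ring in tool [ 0.9 52.7  1.4] [1.4 1. ] 0.34064355910905686
```

>>> move_arm(series=[[1,2.5,30,0,0,0],[1,2.5,60,0,0,0],[1,2.5,85,0,0,0],[1,2.5,102,0,0,0],[1,2.5,112,0,0,0],[1,2.5,117,0,0,0],[1,2.5,117,0,0,0],[1,2.5,117,0,0,0]])

```text
clock: 18.03
tool_pos: [0.4903, 0.3291, 0.0153]
tcp_rot: [-0.18, 3.134, 0.0]
force: [0.2, -0.4, -1.3]
opening: 0.007
gripper_force: 58.2
```

>>> move_arm(series=[[0,0,0,0,0,0],[0,0,0,0,0,0],[0,0,0,0,0,0],[0,0,0,0,0,0],[0,0,0,0,0,0],[0,0,0,0,0,0],[0,0,0,0,0,0],[0,0,0,0,0,0]], jaw=0.3)

```text
clock: 18.7
tool_pos: [0.4892, 0.3293, 0.0143]
tcp_rot: [-0.182, 3.135, -0.0]
force: [0.0, 0.4, -0.6]
opening: 0.0258
gripper_force: 0.0
```

>>> move_arm(series=[[0,0,-15,0,0,0],[0,0,-40,0,0,0],[0,0,-80,0,0,0],[0,0,-120,0,0,0],[0,0,-160,0,0,0],[0,0,-180,0,0,0],[0,0,-180,0,0,0],[0,0,-180,0,0,0]])

```text
clock: 19.37
tool_pos: [0.4894, 0.3296, 0.1955]
tcp_rot: [-0.181, 3.133, 0.002]
force: [-0.3, -0.3, -0.8]
opening: 0.0257
gripper_force: 0.0
```

Run:
```python
from pk import *
w=grab('wrist');P=pts(w).reshape(-1,3)
k=(P[:,2]>.008)&(P[:,2]<.02)&(np.hypot(*(P[:,:2]-t2w(0,52,0)[:2]).T)<.064);q=P[k];print(len(q),'top z',np.percentile(q[:,2],[50,98]))
def f(p):
    l=R.from_rotvec([p[3],p[4],0]).inv().apply(q*1e3-p[:3]); return np.hypot(np.hypot(l[:,0],l[:,1])-54,l[:,2])-4.5
o=least_squares(f,[*(1e3*t2w(0,52,8.5)),0,0],loss='soft_l1',f_scale=1.);print('ring',o.x[:3].round(1),np.degrees(o.x[3:]).round(1),np.median(abs(f(o.x))))
print('in tray',R.from_euler('z',-TY,degrees=True).apply(o.x[:3]-np.r_[TC*1e3,0]))
# pick on prop from scene
d=grab('scene');P=pts(d).reshape(-1,3);H=R.from_euler('z',-HY,degrees=True).apply(P-np.r_[HC,0])*1e3
k=(H[:,0]<-90)&(H[:,0]>-190)&(abs(H[:,1]+50)<40)&(H[:,2]>5)&(H[:,2]<70);q=H[k];c=q.mean(0);u,sv,vt=np.linalg.svd(q-c);print('pick pts',len(q),c.round(1),vt[0].round(3),q.min(0).round(1),q.max(0).round(1))
k=(H[:,2]>68)&(np.hypot(H[:,0],H[:,1])<80);q=H[k];print('tip pts',len(q),q.min(0),q.max(0),np.median(q,0))
s_=[q[(q[:,0]>x)&(q[:,0]<x+10)] for x in (-30,-20,-10,0)];print([(len(z),np.percentile(z,[2,98],axis=0).round(1).tolist()) for z in s_ if len(z)>3])
```

```text
19.3667 [0.4894 0.3296 0.1955] [-0.67  0.28  0.    1.62  0.    1.24  1.02] 0.02570264444728365 [-0.3 -0.3 -0.8]
3747 top z [0.01114931 0.01307039]
ring [483.1 381.6   7.5] [ 0.1 -0. ] 0.3888541007771389
in tray [-0.26468373 52.67145826  7.46889455]
pick pts 379 [-125.9  -55.2   33.8] [-0.891 -0.023 -0.454] [-164.2  -78.1    5.3] [-90.  -39.3  60.9]
tip pts 170 [-75.19191397 -58.54162939  68.00415877] [76.95042513 75.02366804 96.27598221] [-19.46837547 -50.39203813  80.12786023]
[(24, [[-29.4, -55.7, 72.2], [-21.4, -44.9, 85.2]]), (32, [[-19.9, -58.0, 68.7], [-11.0, 69.8, 89.5]]), (25, [[-9.3, -57.1, 85.7], [-0.5, -41.7, 94.2]]), (21, [[0.1, -55.9, 75.5], [6.6, 26.9, 96.1]])]
```

The ring lies flat in the tray at tray coordinates (0,53) mm, tilt about 0.1°, and the pick is still where I left it. Back for the pick.

Run:
```python
from pk import *
r=R.from_rotvec([.697,2.592,-.167]); g=np.array([.4696,.0444,.0333]); z=r.apply([0,0,1])
a=go(g-.13*z,r); print(a[0]); a=go(g-.001*z,r,a)
```

```text
19.4667 [0.4884 0.3289 0.193 ] [-0.67  0.28  0.    1.62  0.    1.24  1.02] 0.02521340862074671 [ 0.2 -0.5 -0.9]
mm [98.6, -245.2, 44.0] deg [8.6, -25.9, 36.1]
[0.41881172 0.07390506 0.14927415]
mm [-0.0, 0.0, 129.0] deg [0.0, 0.0, 0.0]
```

>>> move_arm(series=[[14,-35,6,1.2,-3.7,5.1],[28,-70,12,2.4,-7.4,10.3],[42,-105,19,3.7,-11,15.5],[56,-140,25,5,-14.8,20.6],[70,-175,31,6,-18.5,25.8],[84,-210,37,7.4,-22,31],[98.5,-245,44,8.6,-25.9,36.1],[98.5,-245,44,8.6,-25.9,36.1]], jaw=0.55)

```text
clock: 20.13
tool_pos: [0.4139, 0.0676, 0.1448]
tcp_rot: [0.709, 2.59, -0.179]
force: [-0.2, -0.3, -0.6]
opening: 0.0473
gripper_force: 0.0
```

Run:
```python
from pk import *
r=R.from_rotvec([.697,2.592,-.167]); g=np.array([.4696,.0444,.0333]); z=r.apply([0,0,1])
go(g-.001*z,r)
w=grab('wrist');P=pts(w).reshape(-1,3);L=R.from_rotvec(s['tcp_rot']).inv().apply(P-s['tool_pos'])*1e3
k=(L[:,2]>100)&(L[:,2]<150)&(abs(L[:,0])<50)&(abs(L[:,1])<25);q=L[k]
k2=(P[:,2]>.008)&(abs(P[:,2])<.09)
for lo in range(-40,50,10):
    m=k&k2&(L[:,0]>lo)&(L[:,0]<lo+10); 
    if m.sum()>9: print(lo,m.sum(),np.percentile(L[m],[2,50,98],axis=0)[:,1:].round(1).tolist())
```

```text
20.1333 [0.4139 0.0676 0.1448] [-0.62 -0.23  0.    2.34  0.55  0.92  0.1 ] 0.04730084948630226 [-0.2 -0.3 -0.6]
mm [-2.9, 9.3, 125.4] deg [-0.6, 0.0, -0.4]
-40 405 [[-1.5, 119.6], [8.6, 121.3], [19.0, 126.3]]
-30 444 [[-2.2, 119.5], [8.2, 121.2], [18.8, 125.9]]
-20 462 [[-2.2, 119.4], [8.4, 121.2], [19.2, 126.3]]
-10 477 [[-2.2, 119.6], [8.3, 121.0], [19.2, 125.9]]
0 494 [[-2.2, 119.3], [8.2, 121.0], [18.9, 125.9]]
10 512 [[-2.8, 119.2], [7.5, 121.0], [18.8, 126.2]]
20 529 [[-2.8, 119.3], [8.0, 120.9], [18.5, 126.0]]
30 531 [[-2.8, 119.1], [7.4, 120.8], [18.3, 125.4]]
40 337 [[-2.2, 119.5], [7.9, 122.1], [17.5, 127.0]]
```

>>> move_arm(series=[[-3,9,20,0,0,0],[-3,9,50,0,0,0],[-3,9,80,0,0,0],[-3,9,100,0,0,0],[-3,9,115,0,0,0],[-3,9,124,0,0,0],[-3,9,124,0,0,0],[-3,9,124,0,0,0]])

```text
clock: 20.85
tool_pos: [0.4748, 0.0531, 0.0407]
tcp_rot: [0.697, 2.592, -0.167]
force: [-0.0, -0.1, 1.0]
opening: 0.0468
gripper_force: 0.0
```

Run:
```python
from pk import *
r=R.from_rotvec([.697,2.592,-.167]); g=np.array([.4696,.0444,.0333])
go(g,r)
```

```text
20.85 [0.4748 0.0531 0.0407] [-0.56  0.08  0.08  2.33  0.74  0.59 -0.03] 0.046838401324571434 [-0.  -0.1  1. ]
mm [3.5, -10.1, 6.6] deg [0.0, 0.0, -0.0]
```

>>> move_arm(series=[[1,-5,0,0,0,0],[3.5,-10,0,0,0,0],[3.5,-10,3,0,0,0],[3.5,-10,6,0,0,0],[3.5,-10,6,0,0,0],[3.5,-10,6,0,0,0],[3.5,-10,6,0,0,0],[3.5,-10,6,0,0,0]])

```text
clock: 21.52
tool_pos: [0.4696, 0.0445, 0.0341]
tcp_rot: [0.698, 2.59, -0.166]
force: [0.5, 0.2, 0.1]
opening: 0.0471
gripper_force: 0.0
```

Run:
```python
from pk import *
r=R.from_rotvec([.697,2.592,-.167]); g=np.array([.4696,.0444,.0333])
go(g,r)
w=grab('wrist');P=pts(w).reshape(-1,3);L=R.from_rotvec(s['tcp_rot']).inv().apply(P-s['tool_pos'])*1e3
for lo in range(-20,60,10):
    m=(L[:,2]>-15)&(L[:,2]<12)&(abs(L[:,1])<16)&(L[:,0]>lo)&(L[:,0]<lo+10); 
    if m.sum()>9: print(lo,m.sum(),np.percentile(L[m],[2,50,98],axis=0)[:,1:].round(1).tolist())
```

```text
21.5167 [0.4696 0.0445 0.0341] [-0.55  0.08  0.09  2.35  0.76  0.57 -0.05] 0.04711367778717113 [0.5 0.2 0.1]
mm [0.3, -0.1, 0.8] deg [0.1, 0.1, -0.1]
-20 1397 [[-11.7, -6.0], [-1.3, -4.6], [9.2, 0.4]]
-10 1473 [[-11.6, -6.1], [-1.3, -4.7], [9.0, 0.1]]
0 1551 [[-11.8, -6.2], [-1.3, -4.7], [9.0, 0.2]]
10 1660 [[-11.9, -6.3], [-1.3, -4.8], [9.0, 0.3]]
20 1758 [[-12.1, -6.4], [-1.6, -4.9], [8.8, 0.0]]
30 1858 [[-12.2, -6.5], [-1.6, -4.9], [8.6, -0.2]]
40 2012 [[-11.6, -6.3], [-1.6, -4.0], [8.3, 6.6]]
50 1426 [[-15.4, 8.5], [0.1, 10.5], [15.4, 11.9]]
```

>>> move_arm(series=[[0,0,0,0,0,0],[0,0,0,0,0,0],[0,0,0,0,0,0],[0,0,0,0,0,0],[0,0,0,0,0,0],[0,0,0,0,0,0],[0,0,0,0,0,0],[0,0,0,0,0,0]], jaw=0)

```text
clock: 22.23
tool_pos: [0.4696, 0.0445, 0.0342]
tcp_rot: [0.698, 2.59, -0.165]
force: [-2.4, 1.0, 4.3]
opening: 0.0205
gripper_force: 60.1
```

Run:
```python
from pk import *
r=R.from_rotvec(s['tcp_rot'])
a=go(s['tool_pos']+[-.02,.01,.14],r)
a=go(t2w(-48.5,-65,150),tool(TY),a); print(a[0])
```

```text
22.2333 [0.4696 0.0445 0.0342] [-0.55  0.08  0.09  2.35  0.76  0.57 -0.05] 0.020460958062486993 [-2.4  1.   4.3]
mm [-43.5, -1.2, -134.9] deg [0.0, 0.0, 0.0]
mm [103.4, 176.4, -25.2] deg [-8.6, 26.0, -36.1]
[0.44869234 0.25915632 0.15      ]
```

>>> move_arm(series=[[-6,0,-18,0,0,0],[-16,0,-48,0,0,0],[-26,0,-80,0,0,0],[-36,-1,-110,0,0,0],[-42,-1,-130,0,0,0],[-43.5,-1,-135,0,0,0],[-43.5,-1,-135,0,0,0],[-43.5,-1,-135,0,0,0]])

```text
clock: 22.9
tool_pos: [0.4492, 0.0543, 0.1728]
tcp_rot: [0.698, 2.592, -0.167]
force: [0.4, -0.5, -2.5]
opening: 0.0202
gripper_force: 59.6
```

>>> move_arm(series=[[15,25,-4,-1.2,3.7,-5.1],[30,50,-7,-2.4,7.4,-10.3],[44,76,-11,-3.7,11,-15.5],[59,101,-14,-5,14.8,-20.6],[74,126,-18,-6,18.5,-25.8],[88,151,-21,-7.4,22,-31],[103.5,176.5,-25,-8.6,26,-36.1],[103.5,176.5,-25,-8.6,26,-36.1]])

```text
clock: 23.57
tool_pos: [0.448, 0.2631, 0.1457]
tcp_rot: [0.195, -3.127, 0.001]
force: [-1.1, -0.2, -2.4]
opening: 0.0205
gripper_force: 59.6
```

>>> move_arm(series=[[0,0,0,0,0,0],[0,0,0,0,0,0],[0,0,0,0,0,0],[0,0,0,0,0,0],[0,0,0,0,0,0],[0,0,0,0,0,0],[0,0,0,0,0,0],[0,0,0,0,0,0]])

```text
clock: 24.23
tool_pos: [0.4487, 0.2593, 0.15]
tcp_rot: [-0.181, 3.136, 0.001]
force: [-0.2, -0.1, -2.1]
opening: 0.0207
gripper_force: 59.6
```

Run:
```python
from pk import *
a=go(t2w(-48.5,-65,18.5),tool(TY))
w=grab('wrist');P=pts(w).reshape(-1,3);L=R.from_rotvec(s['tcp_rot']).inv().apply(P-s['tool_pos'])*1e3
for lo in range(-60,60,10):
    m=(L[:,2]>-15)&(L[:,2]<12)&(abs(L[:,1])<14)&(L[:,0]>lo)&(L[:,0]<lo+10); 
    if m.sum()>9: print(lo,m.sum(),np.percentile(L[m],[2,50,98],axis=0)[:,1:].round(1).tolist())
d=grab('scene');save(d,'s7.png')
```

```text
24.2333 [0.4487 0.2593 0.15  ] [-0.7   0.17  0.09  1.86 -0.02  1.11  1.09] 0.02066952343308597 [-0.2 -0.1 -2.1]
mm [0.1, -0.2, 131.5] deg [0.0, 0.0, 0.0]
-50 200 [[-7.9, -2.9], [-0.4, -1.1], [7.3, 3.4]]
-40 884 [[-10.5, -5.3], [-0.4, -3.6], [9.7, 0.2]]
-30 1326 [[-11.0, -5.5], [-0.4, -4.0], [10.0, 0.9]]
-20 1361 [[-10.9, -5.6], [-0.8, -4.2], [9.7, 0.4]]
-10 1562 [[-10.8, -13.7], [-0.4, -4.4], [9.6, -1.0]]
0 1638 [[-10.8, -12.2], [-0.4, -4.5], [9.6, -1.2]]
10 2152 [[-13.4, -13.9], [-0.1, -4.4], [13.3, 2.2]]
20 1737 [[-11.2, -6.0], [-0.8, -4.5], [9.7, 0.4]]
30 1867 [[-11.2, -6.1], [-0.8, -4.5], [9.7, 0.5]]
40 1997 [[-10.8, -5.9], [-0.8, -3.6], [9.2, 6.2]]
```

View pics/s7.png

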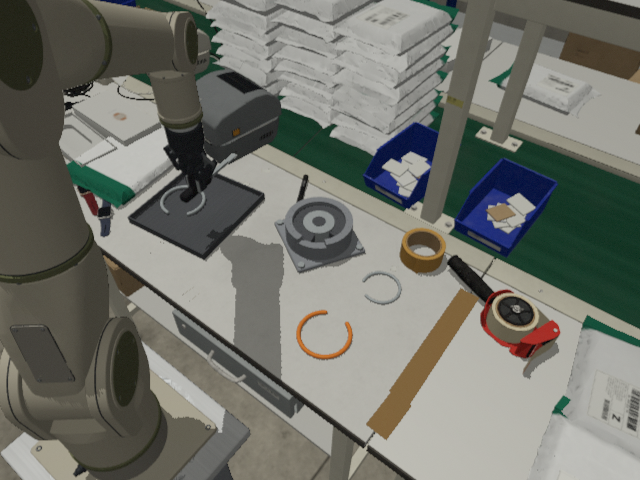

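The pick is level over the right half of the tray with its tip at (235,157). The ring lies clear of it at (182,200). Lowering and letting go.

>>> move_arm(series=[[0,0,30,0,0,0],[0,0,65,0,0,0],[0,0,95,0,0,0],[0,0,115,0,0,0],[0,0,125,0,0,0],[0,0,130.5,0,0,0],[0,0,130.5,0,0,0],[0,0,130.5,0,0,0]])

```text
clock: 25.0
tool_pos: [0.4495, 0.2599, 0.0202]
tcp_rot: [-0.181, 3.135, 0.002]
force: [0.0, 1.3, -2.0]
opening: 0.0206
gripper_force: 59.6
```

>>> move_arm(series=[[0,0,0.5,0,0,0],[0,0,0.5,0,0,0],[0,0,0.5,0,0,0],[0,0,0.5,0,0,0],[0,0,0.5,0,0,0],[0,0,0.5,0,0,0],[0,0,0.5,0,0,0],[0,0,0.5,0,0,0]], jaw=0.42)

```text
clock: 25.67
tool_pos: [0.4487, 0.2594, 0.0187]
tcp_rot: [-0.182, 3.136, 0.001]
force: [-0.4, -0.8, 0.6]
opening: 0.0358
gripper_force: 0.0
```

>>> move_arm(series=[[0,0,-15,0,0,0],[0,0,-40,0,0,0],[0,0,-80,0,0,0],[0,0,-120,0,0,0],[0,0,-160,0,0,0],[0,0,-180,0,0,0],[0,0,-180,0,0,0],[0,0,-180,0,0,0]])

```text
clock: 26.33
tool_pos: [0.4492, 0.2597, 0.1998]
tcp_rot: [-0.182, 3.134, 0.003]
force: [-0.1, 0.3, -0.2]
opening: 0.0356
gripper_force: 0.0
```

Run:
```python
from pk import *
w=grab('wrist');P=pts(w).reshape(-1,3);L=R.from_euler('z',-TY,degrees=True).apply(P-np.r_[TC,0])*1e3
for lo in range(-100,110,15):
    m=(L[:,2]>6.5)&(L[:,2]<40)&(abs(L[:,1]+65)<20)&(L[:,0]>lo)&(L[:,0]<lo+15); 
    if m.sum()>9: print(lo,m.sum(),np.percentile(L[m],[2,50,98],axis=0)[:,1:].round(1).tolist())
k=(P[:,2]>.008)&(P[:,2]<.02)&(np.hypot(*(P[:,:2]-t2w(0,52,0)[:2]).T)<.066);q=P[k];print('ring',len(q),np.percentile(q,[2,50,98],axis=0).round(4).tolist())
d=grab('scene');save(d,'s8.png',(110,140,290,275),4)
```

```text
26.3333 [0.4492 0.2597 0.1998] [-0.7   0.12  0.1   1.8  -0.01  1.22  1.09] 0.035568656512367826 [-0.1  0.3 -0.2]
-100 460 [[-74.8, 11.4], [-64.6, 21.8], [-54.3, 24.2]]
-85 537 [[-75.1, 17.4], [-64.2, 22.5], [-54.0, 24.4]]
-70 533 [[-75.2, 17.2], [-64.9, 22.3], [-53.9, 24.2]]
-55 519 [[-75.3, 17.0], [-64.9, 22.4], [-53.7, 24.2]]
-40 483 [[-74.6, 17.5], [-64.1, 22.4], [-53.5, 24.3]]
-25 447 [[-74.7, 17.1], [-64.1, 22.2], [-53.4, 24.3]]
-10 236 [[-71.5, 15.3], [-64.1, 18.5], [-56.5, 21.8]]
5 197 [[-69.1, 15.5], [-64.0, 17.0], [-59.8, 18.3]]
20 175 [[-68.2, 15.5], [-64.0, 16.8], [-59.7, 18.3]]
35 176 [[-68.3, 15.5], [-63.9, 16.8], [-59.6, 18.5]]
50 192 [[-70.1, 13.4], [-63.9, 16.5], [-57.7, 18.0]]
65 228 [[-70.1, 13.9], [-63.9, 15.3], [-57.6, 16.6]]
80 162 [[-70.1, 14.0], [-63.9, 15.4], [-57.6, 16.5]]
ring 3266 [[0.4272, 0.3254, 0.0083], [0.4858, 0.3983, 0.0112], [0.5374, 0.4449, 0.0132]]
```

View pics/s8.png

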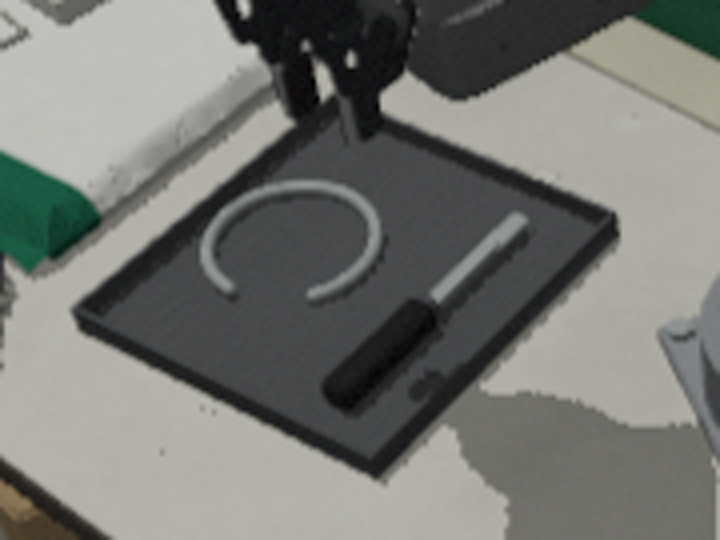

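The ring (290,240) and the pick (425,315) lie flat and side by side on the tray floor, and the gripper is clear. Handing in.

```bash
python3 -c "
from rig import env
print(env.finish_job())"
```

```text
the job is handed in; nothing more can be done
None
```

The job is handed in at about 26 s on the clock: the ring was levered up, propped on the pick and laid flat in the tray, with the pick flat beside it; no verdict was returned.

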